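Put the bench tools back in their cradles

ROBOT

A 7-joint arm with a two-finger parallel gripper is mounted at the origin on a cart in front of the work surface, level with it; the furniture and walls round the work are solid. World frame = base frame: x ahead of the robot, y to its left, z up, the work surface at z = 0. Lengths are in mm, angles in rad, forces in N, time in s.
With the tool pointing down it reaches from about 425 to 875 mm from the base axis. Payload 8.4 kg.
Tool frame: the origin (TCP) lies on the centre line of the jaws, within the pads' length; the fingertips stand bot.tip_extent ahead of it and the grasp point (between the pads) lies 11 mm behind it (bot.tip_extent is the distance from the TCP to the fingertips, in mm); y points along the fingers, z is the direction in which the jaws open and shut, and the axes are right-handed (so a half turn about y gives the same grasp; the last joint's range is limited). The gripper opens to 87 mm and grips with 3 to 60 N. Pads are 19 mm wide; open, the fingers measure 117 mm over their backs; the gripper's body (75 mm by 190 mm) begins 51 mm behind the grasp point.
Start: joints at [1.225, 0.333, 0.04, 1.465, -0.013, 1.343, -0.059], TCP at [158.775, -630.281, 230.546] pointing down, gripper open.
Joint ranges: [-2.58, 2.58], [-0.38, 2.09], [-1.3, 1.39], [0.25, 2.4], [-1.5, 4.64], [0.08, 2.09], [-2.65, 2.65]. Speed limits (rad/s): [2.22, 2.22, 2.79, 2.79, 3.14, 3.14, 3.14].

INTERFACE

Orientations are given as a unit quaternion [w, x, y, z].
In Python, from station import monitor, eyes, ticket, bot gives the robot as it stands.
- The arm moves only by the shell command python3 -m handwheel 'ROWS' [FORCE]. ROWS is JSON, a list that holds one entry, the list of rows, each a list of 7 numbers: the opening in per cent of the stroke, from 0 (shut) to 100 (fully open), then the shift along the tool's x, y, z in m, then the turn, a rotation vector about the tool's x, y, z in rad. A call has 1 to 8 rows; each row shifts and turns the pose as measured when the row begins, along the tool's axes as they then stand; what a row does not reach is not made up. A row lasts 1/12 s, in which the tool goes at most 41.7 mm and 7.16 degrees, less where a joint would pass 70% of its speed; a pose out of reach is approached as far as the arm can. A call is refused whole if a number of a shift passes 0.0417 or a number of a turn 0.125, either way. A call with a gripper value outside its range is refused whole. The fingers move at their own pace and stop on an object; FORCE is the grip in N (left out, the last holds). Time passes only in rows, so rows that do not move let the fingers close. It gives the time, the measured TCP pose, the force and the opening at its end, in the units of the state.
- monitor.state(): the state, without advancing time (a new reading comes with each control period).
- eyes.capture(name): name is "scene" or "top" or "wrist"; returns a dict with "image" (480x640x3 uint8, blue, green, red), "mtx" (3x3 intrinsics, pixels), "rvec" (rotation vector, rad) and "tvec" (3), from world to camera coordinates, as OpenCV has them; the wrist camera has in their place "hand_eye" (4x4, takes a point from camera to tool coordinates, whose origin is the TCP and whose axes are the tool frame's). Camera axes: x right, y down, z forward; pixel columns grow to the right and rows downward; lengths in mm; the calibration is good to about 2 mm. A picture is of the moment at which its call begins: read the wrist's pose just before it. There is no depth.
- ticket.finish_job(): hands the job in, once; it reports no verdict.
The state is a dict: "time_s": time; "q": joint angles; "joint_vel": joint speeds; "joint_efforts": joint torques, N m; "tool_pos": TCP position; "eef_rot": TCP orientation; "wrist_force": force on the tool from outside, world axes, zero at the start; "torque": the same for the moment, N m; "opening": opening from 0.0 (shut) to 1.0 (fully open).
Only numpy, scipy, OpenCV 4.12 (cv2) and the standard library are available. Lean on these libraries where they do the work, as an engineer would, in place of code of your own. Each camera call takes 0.05 s, during which the arm holds its last target.

TASK

Tidy the assembly bench for the next shift: lay the screwdriver, the dust brush and the marker flat in the grey cradle made to the length of each (longest tool in the longest cradle, shortest in the shortest), and stand the red bottle upright in the round dish. Leave the tray of inserts and the hex key where they are.

Things in the scene. Friction and masses are not known exactly. Their poses are not given: they have to be found in the camera images.
- screwdriver: Screwdriver lying flat, yellow grip, thin steel shank, 26 x 196 x 26 mm, 0.09 kg. Origin: middle of its length, on the underside; y runs along it. Grip (26 mm wide and high) from y = 0 to +98 mm; shank (6 mm thick, 13 mm up) from 0 to -98 mm. Hold it by the grip, about 32 mm from the origin in +y. It may lie in its cradle either way round.
- dust_brush: Flat dusting brush with a wooden handle, lying flat, 24 x 168 x 10 mm, 0.04 kg. Origin: middle of its length, on the underside; y runs along it. Bristle head and ferrule, 24 mm wide, from y = -84 to -26 mm; handle, 14 mm wide and 1 to 9 mm high, from -26 to +84 mm. Hold the handle near the origin. It may lie in its cradle either way round.
- marker: Marker pen with a white barrel and blue cap, lying, 17 x 126 x 17 mm, about 0.02 kg; it does not roll. Origin: middle of its length, on its underside. Its own y axis runs along it. Hold it near the middle. It may lie in its cradle either way round.
- thread_lock: Small red dosing bottle with a pale label and black nozzle, standing upright, 33 mm across and 88 mm high, about 0.06 kg. Round body up to 70 mm, nozzle above. Origin: centre of its underside; z is up.
- cradle_long: Grey cradle fixed to the bench, for the screwdriver (the longest of the three cradles); y is its length. Floor plate 52 x 228 mm, its top 4 mm above the bench. U-shaped walls, 4 mm thick, tops at 16 mm, close both ends; inside them it is 44 mm (x) by 220 mm (y). Along the middle, 66 mm either way in y, the sides are open for fingers. Origin: centre of the underside, on the bench.
- cradle_medium: Grey cradle fixed to the bench, for the dust brush (the middle length of the three cradles); y is its length. Floor plate 50 x 200 mm, its top 4 mm above the bench. U-shaped walls, 4 mm thick, tops at 16 mm, close both ends; inside them it is 42 mm (x) by 192 mm (y). Along the middle, 48 mm either way in y, the sides are open for fingers. Origin: centre of the underside, on the bench.
- cradle_short: Grey cradle fixed to the bench, for the marker (the shortest of the three cradles); y is its length. Floor plate 44 x 158 mm, its top 4 mm above the bench. U-shaped walls, 4 mm thick, tops at 16 mm, close both ends; inside them it is 36 mm (x) by 150 mm (y). Along the middle, 36 mm either way in y, the sides are open for fingers. Origin: centre of the underside, on the bench.
- bottle_dish: Grey round dish fixed to the bench, for the red bottle: 63 mm across outside, 55 mm inside, floor top 4 mm and rim 16 mm above the bench. Origin: centre of its underside, on the bench.
- insert_tray: Small black tray of brass inserts, 62 x 90 x 22 mm, standing loose near the right end of the row. Bystander, to be left alone. Origin: centre of its underside.
- hex_key: Dark L-shaped hex key, 26 x 70 x 4 mm, lying loose near the left end of the row. Bystander, to be left alone. Origin: centre of its underside.
Mind the look-alikes: they are no part of the job. Leave any green, orange or turquoise look-alike of the thread_lock alone.

How it is judged:
By the outcome, as a careful person would: the job done as asked, in the order asked, and still so for the second after the job is handed in, with the robot touching nothing.
It also fails if it takes over 115 s, if anything falls off the work surface, if the arm or the gripper's body presses on something with over 40 N, if the wrist force passes 120 N, or if a joint passes its speed limit or range.

## Working session

There is one attempt and no reset: what is moved stays moved. The work goes in short steps, Python scripts to look and compute and a shell command to move; the robot and the scene stay as the last step left them, time stands still between calls to the robot, and variables do not carry over. Pictures are saved under pics/ and viewed, and the job is handed in when it is done.

```bash
ls; mkdir -p pics
python3 - <<'E'
from station import monitor, eyes, ticket, bot
import cv2
print(monitor.state()); print(bot.tip_extent)
for n in("scene","top","wrist"):
    c=eyes.capture(n); cv2.imwrite(f"pics/{n}0.png",c["image"]); print(n,{k:v for k,v in c.items() if k!="image"})
E
```

```text
pics
{'time_s': 0.0, 'q': array([ 1.2247958 ,  0.33389301,  0.03984158,  1.4663054 , -0.0133876 ,
        1.34329157, -0.05851747]), 'joint_vel': array([ 8.06631548e-04, -1.93257555e-04,  9.54183801e-05, -2.49381667e-03,
       -9.85753493e-04,  3.99626912e-04, -1.35896479e-03]), 'joint_efforts': array([ 5.82709908e-04, -6.56355929e+01,  1.33528221e+00, -4.03792226e+01,
       -6.00476470e-02,  4.47925273e-02,  1.23345135e-04]), 'tool_pos': array([ 158.66782576, -629.85118328,  229.65368648]), 'eef_rot': array([ 0.08692516, -0.08714521,  0.70229602, -0.70116334]), 'wrist_force': array([-0.91641421,  0.59701656,  0.6244227 ]), 'torque': array([-0.00646014,  0.02983394,  0.01643581]), 'opening': 0.9987860190987723}
8.0
scene {'mtx': array([[581.5326232 ,   0.        , 316.56793999],
       [  0.        , 581.5326232 , 225.30705414],
       [  0.        ,   0.        ,   1.        ]]), 'rvec': array([ 1.05336163, -2.35511325,  1.0921792 ]), 'tvec': array([ 362.47511793,  304.84561222, 1212.69897296])}
top {'mtx': array([[436.86056135,   0.        , 308.14331788],
       [  0.        , 436.86056135, 240.41626551],
       [  0.        ,   0.        ,   1.        ]]), 'rvec': array([ 2.09967754, -2.15623943,  0.18614644]), 'tvec': array([ 19.01974355, 543.76848994, 978.92499417])}
wrist {'mtx': array([[421.22683905,   0.        , 320.05934052],
       [  0.        , 421.22683905, 243.1748252 ],
       [  0.        ,   0.        ,   1.        ]]), 'hand_eye': array([[-7.13252671e-05,  9.54171913e-01,  2.99259011e-01,
        -8.23510252e+01],
       [-1.98085033e-03, -2.99258559e-01,  9.54170001e-01,
        -1.53979378e+02],
       [ 9.99998036e-01, -5.24730881e-04,  1.91141645e-03,
        -1.44673397e+00],
       [ 0.00000000e+00,  0.00000000e+00,  0.00000000e+00,
         1.00000000e+00]])}
```

View pics/top0.png

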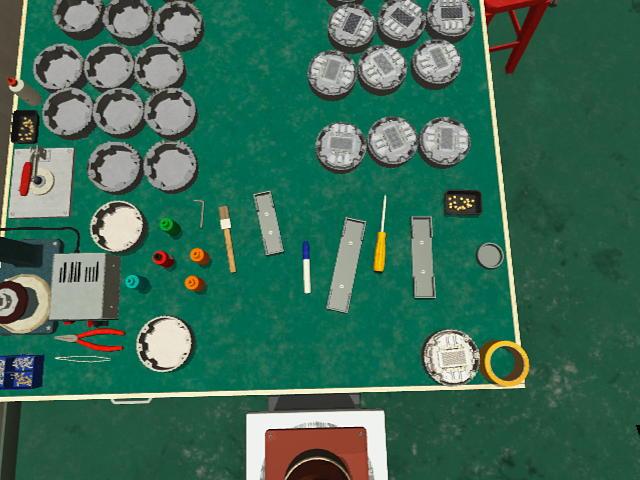

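View pics/scene0.png

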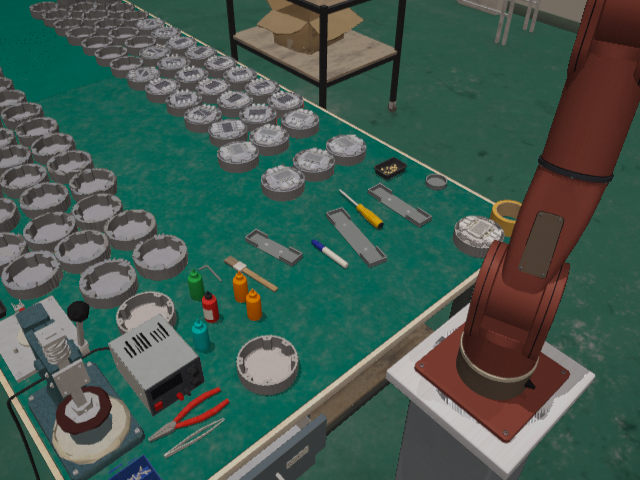

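View pics/wrist0.png

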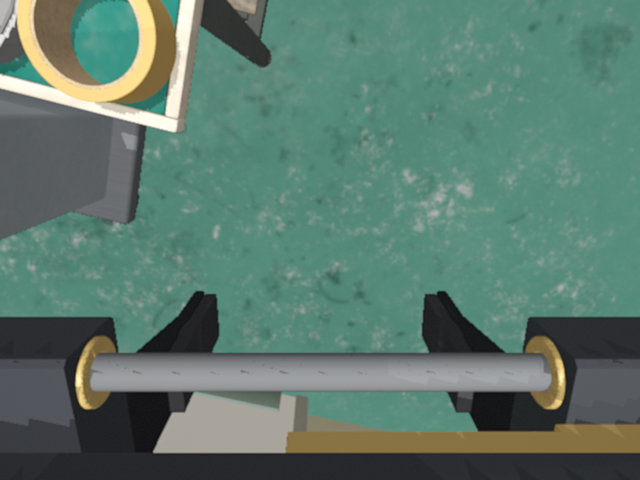

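The top view shows the three cradles: short near (268,222), long near (346,265) and medium near (423,257). The dish is at (490,256), brush at (228,240), marker at (306,267), screwdriver at (381,233). The red bottle at (162,258) has green, orange and teal look-alikes around it. Next I'll measure them.

```bash
cat > h.py <<'E'
import numpy as np, cv2
from scipy.spatial.transform import Rotation as R
def ray(c,uv):
    uv=np.asarray(uv,float).reshape(-1,2)
    Rm=cv2.Rodrigues(c["rvec"])[0]; o=-Rm.T@c["tvec"]
    d=np.c_[uv,np.ones(len(uv))]@np.linalg.inv(c["mtx"]).T@Rm
    return o,d
def onplane(c,uv,z):
    o,d=ray(c,uv); return o+d*((z-o[2])/d[:,2])[:,None]
def wristcam(c,st):
    # make rvec/tvec for wrist
    w,x,y,z=st["eef_rot"]; T=np.eye(4);T[:3,:3]=R.from_quat([x,y,z,w]).as_matrix();T[:3,3]=st["tool_pos"]
    M=np.linalg.inv(T@c["hand_eye"]); c["rvec"]=cv2.Rodrigues(M[:3,:3])[0].ravel(); c["tvec"]=M[:3,3]; return c
E
python3 - <<'E'
from station import eyes
from h import *
c=eyes.capture("top"); im=c["image"]
hsv=cv2.cvtColor(im,cv2.COLOR_BGR2HSV); H,S,V=[hsv[...,i].astype(int) for i in range(3)]
def rep(name,mask,roi,z):
    x0,y0,x1,y1=roi; m=np.zeros(mask.shape,np.uint8); m[y0:y1,x0:x1]=mask[y0:y1,x0:x1]*255
    cs,_=cv2.findContours(m,cv2.RETR_EXTERNAL,cv2.CHAIN_APPROX_NONE)
    if not cs: print(name,"none");return
    k=max(cs,key=cv2.contourArea); p=onplane(c,k.reshape(-1,2),z)[:,:2].astype(np.float32)
    (cx,cy),(w,h),a=cv2.minAreaRect(p); b=cv2.boxPoints(((cx,cy),(w,h),a))
    e=max([b[1]-b[0],b[2]-b[1]],key=np.linalg.norm); ang=np.degrees(np.arctan2(e[1],e[0]))
    (ex,ey),er=cv2.minEnclosingCircle(p)
    print(name,"c",round(cx,1),round(cy,1),"size",round(min(w,h),1),round(max(w,h),1),"dir",round(((ang+0)%180),1),"circ",round(ex,1),round(ey,1),round(er,1),"px",cv2.boundingRect(k))
gray=(S<60)&(V>85)
rep("short",gray,(245,180,292,262),10)
rep("long",gray,(318,205,372,320),10)
rep("med",gray,(405,205,441,305),10)
rep("dish",gray,(470,235,510,275),16)
ng=~((H>60)&(H<95)&(S>90))
rep("screw",ng,(370,185,395,280),13)
rep("grip",(H>15)&(H<35)&(S>120),(370,185,395,280),13)
rep("brush",ng,(215,200,243,278),6)
rep("marker",ng,(297,235,316,300),9)
rep("cap",(H>100)&(H<130)&(S>120),(297,235,316,300),9)
rep("hex",ng,(190,195,209,232),4)
rep("tray",ng,(440,185,486,220),11)
rep("red",((H<8)|(H>172))&(S>120),(145,240,180,275),35)
for nm,r in dict(green=(155,212,185,243),o1=(185,242,212,270),o2=(180,270,208,296),teal=(118,270,148,296)).items():
    rep(nm,(S>120)&~((H>74)&(H<86)) if nm!="green" else (S>120)&(H<73),r,35)
cv2.imwrite("pics/crop1.png",cv2.resize(im[180:320,110:510],(800,280),interpolation=cv2.INTER_CUBIC))
cv2.imwrite("pics/crop2.png",cv2.resize(im[190:310,110:250],(780,660),interpolation=cv2.INTER_CUBIC)[:600])
E
```

```text
short c 599.6 102.5 size 45.0 157.1 dir 11.2 circ 599.2 103.7 80.7 px (253, 191, 31, 64)
long c 491.3 -85.2 size 52.8 227.9 dir 165.9 circ 491.2 -85.0 116.4 px (326, 217, 40, 96)
med c 505.5 -270.9 size 53.4 198.1 dir 178.2 circ 505.2 -271.5 101.8 px (411, 216, 25, 82)
dish c 502.5 -433.1 size 58.3 60.7 dir 88.5 circ 502.7 -432.3 31.4 px (478, 243, 26, 25)
screw c 563.9 -174.8 size 27.3 193.2 dir 171.4 circ 564.2 -172.5 96.6 px (373, 195, 13, 78)
grip c 519.3 -168.5 size 26.5 96.6 dir 170.7 circ 519.4 -168.4 48.5 px (373, 232, 13, 40)
brush c 562.1 202.1 size 25.8 168.7 dir 9.5 circ 561.6 204.8 84.4 px (218, 206, 18, 67)
marker c 486.6 10.2 size 16.9 126.3 dir 178.6 circ 486.7 12.7 63.2 px (303, 241, 8, 53)
cap c 528.8 10.4 size 14.6 41.9 dir 178.6 circ 528.5 10.3 21.8 px (303, 241, 7, 18)
hex c 629.7 268.4 size 21.7 71.9 dir 13.6 circ 627.4 277.5 35.9 px (194, 200, 10, 28)
tray c 637.0 -380.7 size 61.2 91.3 dir 88.4 circ 637.8 -379.9 50.8 px (445, 190, 37, 25)
red c 511.1 349.3 size 31.3 52.2 dir 62.3 circ 513.4 348.1 26.1 px (153, 251, 21, 16)
green c 590.5 336.2 size 32.2 52.9 dir 57.4 circ 588.8 337.0 26.7 px (160, 218, 20, 18)
o1 c 516.2 263.4 size 32.5 50.8 dir 62.1 circ 516.0 263.4 25.4 px (190, 248, 20, 17)
o2 c 452.5 273.9 size 32.9 48.2 dir 70.4 circ 453.4 273.5 24.7 px (184, 276, 22, 16)
teal c 458.3 410.0 size 31.6 52.6 dir 79.2 circ 456.2 410.5 26.4 px (125, 275, 23, 15)
```

View pics/crop1.png

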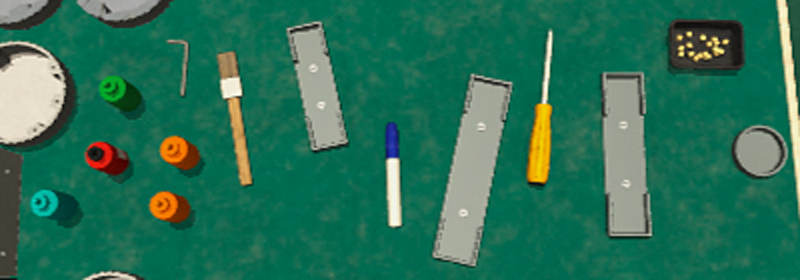

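View pics/crop2.png

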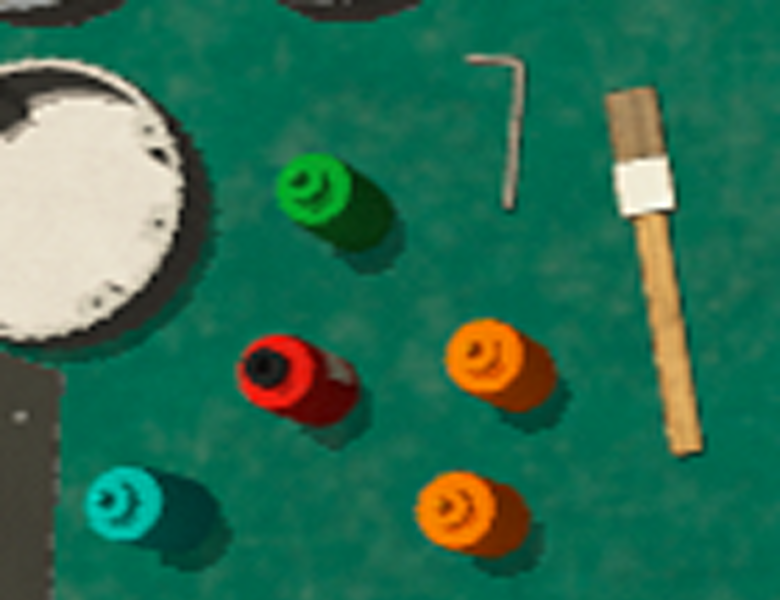

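```bash
cat >> h.py <<'E'
def pose():
    from station import monitor
    st=monitor.state(); w,x,y,z=st["eef_rot"]; Rm=R.from_quat([x,y,z,w]).as_matrix()
    return st,Rm,np.array(st["tool_pos"])
def plan(target,jaw,n=None,vmax=36.,wmax=.11,flip=None):
    """jaw: world angle deg of tool z axis (mod 180). prints constant row"""
    st,Rm,p=pose()
    cur=np.degrees(np.arctan2(Rm[1,2],Rm[0,2])); 
    d=(jaw-cur+90)%180-90
    if flip: d+=flip
    a=np.radians(cur+d); z=np.array([np.cos(a),np.sin(a),0]); y=np.array([0,0,-1.]); x=np.cross(y,z)
    Rt=np.c_[x,y,z]; rv=R.from_matrix(Rm.T@Rt).as_rotvec(); D=Rm.T@(np.array(target)-p)
    if n is None: n=int(max(np.ceil(np.linalg.norm(D)/vmax),np.ceil(np.linalg.norm(rv)/wmax),1))
    r=R.from_rotvec(rv/n).as_matrix(); S=sum(np.linalg.matrix_power(r,k) for k in range(n))
    v=np.linalg.solve(S,D)
    print("t",round(st["time_s"],2),"pos",p.round(1),"jaw",round(cur,1),"tilt",np.degrees(np.arccos(-Rm[2,1])).round(2),"open",round(st["opening"],3),"F",np.round(st["wrist_force"],1),"q",np.round(st["q"],2))
    print("rows",n,"shift",(v/1000).round(4),"turn",(rv/n).round(4), "| total",D.round(1),rv.round(3))
def see():
    """undistorted wrist capture with extrinsics"""
    from station import eyes
    st,_,_=pose(); return wristcam(eyes.capture("wrist"),st)
E
python3 -c "
from h import *
plan((534,-171,160),81)"
```

```text
t 0.2 pos [ 158.7 -630.   230. ] jaw -75.9 tilt 0.05 open 1.0 F [ 0.  -0.5 -0.2] q [ 1.22  0.33  0.04  1.47 -0.01  1.34 -0.06]
rows 17 shift [-0.0237  0.0041 -0.0259] turn [0.0001 0.0238 0.    ] | total [-476.1   70.3 -353.4] [0.001 0.404 0.   ]
```

```bash
python3 -m handwheel '[[[100,-0.024,0,-0.026,0,0.024,0],[100,-0.024,0,-0.026,0,0.024,0],[100,-0.024,0,-0.026,0,0.024,0],[100,-0.024,0,-0.026,0,0.024,0],[100,-0.024,0,-0.026,0,0.024,0],[100,-0.024,0,-0.026,0,0.024,0],[100,-0.024,0,-0.026,0,0.024,0],[100,-0.024,0,-0.026,0,0.024,0]]]' 20
python3 -c "
from h import *
plan((534,-171,160),81)"
```

```text
time_s: 0.87
tool_pos: [312.6, -390.7, 226.1]
eef_rot: [0.009, -0.013, 0.707, -0.707]
wrist_force: [0.8, -0.3, 0.4]
opening: 1.003
t 0.87 pos [ 312.6 -390.7  226.1] jaw -88.2 tilt 0.36 open 1.003 F [ 0.8 -0.3  0.4] q [ 0.94  0.04 -0.13  1.82  0.01  1.29 -0.74]
rows 9 shift [-0.0234  0.0073 -0.0257] turn [0.0001 0.021  0.0007] | total [-228.6   65.  -212.5] [0.001 0.189 0.006]
```

```bash
python3 -m handwheel '[[[70,-0.026,0.008,-0.029,0,0.024,0],[70,-0.026,0.008,-0.029,0,0.024,0],[70,-0.026,0.008,-0.029,0,0.024,0],[70,-0.026,0.008,-0.029,0,0.024,0],[70,-0.026,0.008,-0.029,0,0.024,0],[70,-0.026,0.008,-0.029,0,0.024,0],[70,-0.026,0.008,-0.029,0,0.024,0],[70,-0.026,0.008,-0.029,0,0.024,0]]]' 20
python3 - <<'E'
from h import *
plan((534,-171,160),81)
c=see(); cv2.imwrite("pics/w1.png",c["image"])
E
```

```text
time_s: 1.53
tool_pos: [540.2, -159.7, 161.9]
eef_rot: [0.062, -0.061, -0.703, 0.706]
wrist_force: [1.2, 0.1, -0.5]
opening: 0.7
t 1.53 pos [ 540.2 -159.7  161.9] jaw -100.0 tilt 0.26 open 0.7 F [ 1.2  0.1 -0.5] q [ 0.55  0.23 -0.4   1.75  0.1   1.18 -1.62]
rows 1 shift [0.0042 0.0019 0.0122] turn [-0.0046 -0.0166  0.0002] | total [ 4.2  1.9 12.2] [-0.005 -0.017  0.   ]
```

View pics/w1.png

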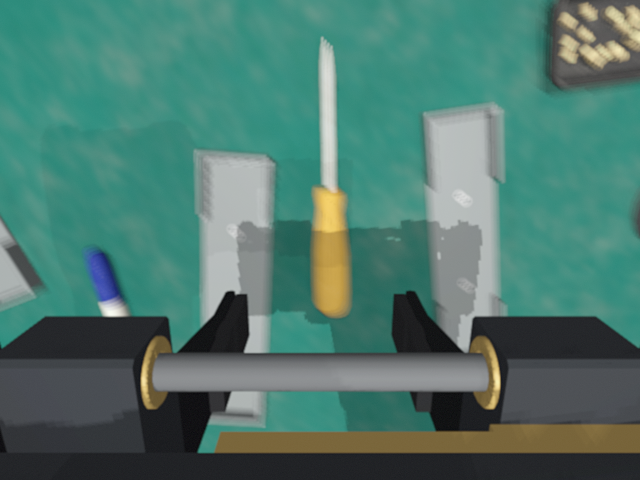

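The wrist view shows the screwdriver between the jaws, its grip from about (328,190) to (332,316) and its tip at (325,40). It is slightly motion blurred, so I'll settle and measure.

```bash
python3 -m handwheel '[[[70,0,0,0.010,0,-0.015,0],[70,0,0,0,0,0,0],[70,0,0,0,0,0,0]]]' 20
python3 - <<'E'
from h import *
plan((534,-171,160),81)
c=see(); im=c["image"]; cv2.imwrite("pics/w2.png",im)
hsv=cv2.cvtColor(im,cv2.COLOR_BGR2HSV)
m=cv2.inRange(hsv,(15,120,80),(35,255,255)); m[330:]=0
k=max(cv2.findContours(m,0,1)[0],key=cv2.contourArea).reshape(-1,2)
p=onplane(c,k,13)[:,:2].astype(np.float32); print(cv2.boundingRect(k))
print(cv2.minAreaRect(p)); b=cv2.boxPoints(cv2.minAreaRect(p)); print(b)
# shank tip
m=cv2.inRange(hsv,(0,0,120),(180,60,255)); m[185:]=0; m[:,:290]=0; m[:,370:]=0
k=max(cv2.findContours(m,0,1)[0],key=cv2.contourArea).reshape(-1,2); print("shank",cv2.boundingRect(k), onplane(c,[k[k[:,1].argmin()]],13))
E
```

```text
time_s: 1.83
tool_pos: [544.9, -157.4, 158.2]
eef_rot: [-0.052, 0.05, 0.706, -0.704]
wrist_force: [-0.6, -0.1, 0.3]
opening: 0.702
t 1.83 pos [ 544.9 -157.4  158.2] jaw -98.3 tilt 0.2 open 0.702 F [-0.6 -0.1  0.3] q [ 0.55  0.25 -0.4   1.74  0.1   1.17 -1.59]
rows 1 shift [ 0.0089 -0.0018  0.0151] turn [0.0028 0.0126 0.002 ] | total [ 8.9 -1.8 15.1] [0.003 0.013 0.002]
(323, 199, 34, 127)
((513.8883056640625, -166.70523071289062), (25.078460693359375, 101.37483215332031), 81.70807647705078)
[[ 461.9224  -171.8034 ]
 [ 562.2375  -186.42334]
 [ 565.85425 -161.60706]
 [ 465.53912 -146.98712]]
shank (336, 51, 12, 134) [[ 660.83827727 -187.55220785   13.        ]]
```

```bash
python3 -m handwheel '[[[70,0.008,0.0,0.008,0,0.006,0],[70,0.004,0.02,0.004,0,0,0],[70,0,0.02,0,0,0,0],[70,0,0.02,0,0,0,0],[70,0,0.02,0,0,0,0],[70,0,0,0,0,0,0],[70,0,0,0,0,0,0]]]' 20
python3 -c "
from h import *
plan((531,-169.5,12.5),81.7)"
```

```text
time_s: 2.47
tool_pos: [523.5, -181.1, 80.1]
eef_rot: [0.059, -0.061, -0.703, 0.706]
wrist_force: [-0.4, 0.6, 0.2]
opening: 0.699
t 2.47 pos [ 523.5 -181.1   80.1] jaw -99.7 tilt 0.32 open 0.699 F [-0.4  0.6  0.2] q [ 0.58  0.29 -0.38  1.86  0.13  1.01 -1.6 ]
rows 2 shift [-0.0027  0.0338 -0.0064] turn [-0.0023 -0.0124 -0.0015] | total [ -5.2  67.6 -13. ] [-0.005 -0.025 -0.003]
```

```bash
python3 -m handwheel '[[[70,0,0,0,0,0,0],[70,0,0,0,0,0,0]]]' 20
python3 -m handwheel '[[[70,-0.003,0.01,-0.007,0,-0.012,0]]]'
python3 -m handwheel '[[[70,0,0,0,0,0,0]]]'
python3 -m handwheel '[[[70,0,0,0,0,0,0]]]'
python3 -c "
from h import *
plan((531,-169.5,12.5),81.7)"
```

```text
time_s: 2.63
tool_pos: [522.8, -183.1, 82.1]
eef_rot: [0.06, -0.062, -0.702, 0.707]
wrist_force: [0.0, 0.8, -0.0]
opening: 0.701
time_s: 2.72
tool_pos: [528.1, -179.0, 74.7]
eef_rot: [0.055, -0.06, -0.702, 0.708]
wrist_force: [1.0, 0.3, -0.3]
opening: 0.697
time_s: 2.8
tool_pos: [528.5, -177.5, 74.0]
eef_rot: [0.054, -0.06, -0.702, 0.707]
wrist_force: [-0.7, 1.1, -0.2]
opening: 0.697
time_s: 2.88
tool_pos: [529.0, -177.3, 74.4]
eef_rot: [0.054, -0.06, -0.702, 0.708]
wrist_force: [0.2, -0.7, 1.0]
opening: 0.696
t 2.88 pos [ 529.  -177.3   74.4] jaw -99.2 tilt 0.66 open 0.696 F [ 0.2 -0.7  1. ] q [ 0.57  0.31 -0.38  1.86  0.14  0.99 -1.6 ]
rows 2 shift [-0.0001  0.0309 -0.0042] turn [-0.0036 -0.0078 -0.0045] | total [-0.1 61.8 -8.5] [-0.007 -0.016 -0.009]
```

```bash
python3 -m handwheel '[[[70,0,0.015,-0.006,-0.005,-0.012,-0.007],[70,0,0.015,-0.002,0,0,0],[70,0,0,0,0,0,0],[70,0,0,0,0,0,0]]]' 20
python3 -c "
from h import *
plan((531,-169.5,12.5),81.7)"
```

```text
time_s: 3.22
tool_pos: [531.9, -167.7, 43.1]
eef_rot: [0.05, -0.052, -0.705, 0.706]
wrist_force: [0.0, -0.0, -0.8]
opening: 0.701
t 3.22 pos [ 531.9 -167.7   43.1] jaw -98.3 tilt 0.2 open 0.701 F [ 0.  -0.  -0.8] q [ 0.55  0.35 -0.38  1.88  0.16  0.94 -1.62]
rows 1 shift [0.0008 0.0306 0.0019] turn [-0.0013  0.0003 -0.0032] | total [ 0.8 30.6  1.9] [-0.001  0.    -0.003]
```

```bash
python3 -m handwheel '[[[70,0,0.014,0.001,0,0,-0.003],[70,0,0.013,0,0,0,0],[70,0,0,0,0,0,0],[70,0,0,0,0,0,0]]]' 20
python3 -c "
from h import *
plan((531,-169.5,12.5),81.7)"
```

```text
time_s: 3.55
tool_pos: [532.1, -168.6, 13.8]
eef_rot: [0.051, -0.051, -0.705, 0.706]
wrist_force: [-0.4, -0.4, -0.3]
opening: 0.702
t 3.55 pos [ 532.1 -168.6   13.8] jaw -98.2 tilt 0.06 open 0.702 F [-0.4 -0.4 -0.3] q [ 0.54  0.39 -0.37  1.89  0.18  0.89 -1.63]
rows 1 shift [0.001  0.0013 0.0011] turn [-0.001   0.0011  0.0002] | total [1.  1.3 1.1] [-0.001  0.001  0.   ]
```

```bash
python3 -m handwheel '[[[10,0,0.001,0.001,0,0,0],[10,0,0,0,0,0,0],[10,0,0,0,0,0,0],[10,0,0,0,0,0,0],[10,0,0,0,0,0,0],[10,0,0,0,0,0,0]]]' 25
python3 -m handwheel '[[[10,0,-0.02,0,0,0,0],[10,0,-0.02,0,0,0,0],[10,0,-0.02,0,0,0,0],[10,0,-0.01,0,0,0,0],[10,0,0,0,0,0,0],[10,0,0,0,0,0,0]]]' 25
python3 - <<'E'
from h import *
plan((460,-78,90),76)
c=see(); cv2.imwrite("pics/w3.png",c["image"])
E
```

```text
time_s: 4.05
tool_pos: [532.5, -170.2, 13.7]
eef_rot: [0.051, -0.051, -0.705, 0.706]
wrist_force: [-0.2, 0.1, -0.4]
opening: 0.331
time_s: 4.55
tool_pos: [531.3, -169.8, 85.5]
eef_rot: [0.051, -0.051, -0.705, 0.706]
wrist_force: [0.1, 0.2, -0.8]
opening: 0.29
t 4.55 pos [ 531.3 -169.8   85.5] jaw -98.3 tilt 0.08 open 0.29 F [ 0.1  0.2 -0.8] q [ 0.56  0.3  -0.39  1.84  0.13  1.03 -1.59]
rows 4 shift [ 0.0217 -0.0011 -0.0194] turn [-0.0003  0.025   0.0002] | total [ 83.8  -4.5 -80.6] [-0.001  0.1    0.001]
```

View pics/w3.png

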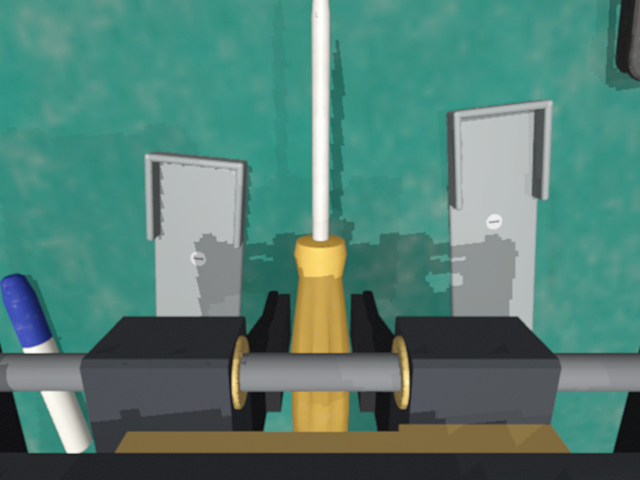

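The screwdriver is held: the opening stopped at 0.29, about 25 mm, and the shank runs straight up the image from (320,240). Now to the long cradle.

```bash
python3 -m handwheel '[[[10,0.021,0,-0.020,0,0.025,0],[10,0.021,0,-0.020,0,0.025,0],[10,0.021,0,-0.020,0,0.025,0],[10,0.015,0,-0.014,0,0.018,0],[10,0,0,0,0,0,0],[10,0,0,0,0,0,0]]]' 25
python3 - <<'E'
from h import *
plan((460.3,-77.4,18),75.9)
c=see(); cv2.imwrite("pics/w4.png",c["image"])
E
```

```text
time_s: 5.1
tool_pos: [461.4, -80.6, 78.1]
eef_rot: [0.089, -0.083, -0.702, 0.702]
wrist_force: [0.5, -0.6, 0.1]
opening: 0.29
t 5.1 pos [461.4 -80.6  78.1] jaw -104.0 tilt 0.55 open 0.29 F [ 0.5 -0.6  0.1] q [ 0.5   0.15 -0.44  2.04  0.08  0.98 -1.8 ]
rows 2 shift [ 0.0007  0.03   -0.0014] turn [-0.0008  0.001   0.0048] | total [ 1.3 60.1 -2.9] [-0.002  0.002  0.01 ]
```

View pics/w4.png

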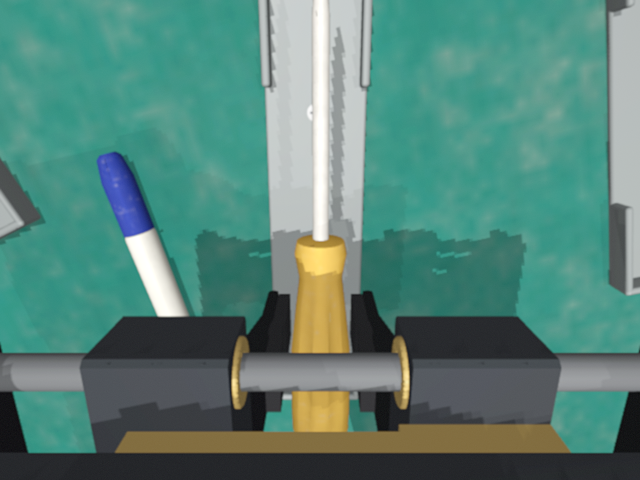

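The screwdriver is aligned over the long cradle, which spans columns 267–368 with the shank at about 320. Lowering it.

```bash
python3 -m handwheel '[[[10,0,0.016,-0.002,0,0,0.008],[10,0,0.016,-0.001,0,0,0],[10,0,0.012,0,0,0,0],[10,0,0,0,0,0,0],[10,0,0,0,0,0,0]]]' 25
python3 - <<'E'
from h import *
plan((460.3,-77.4,18.2),75.9)
E
```

```text
time_s: 5.57
tool_pos: [464.0, -80.8, 31.0]
eef_rot: [0.087, -0.086, -0.702, 0.702]
wrist_force: [0.7, 0.6, -1.6]
opening: 0.294
t 5.57 pos [464.  -80.8  31. ] jaw -104.1 tilt 0.1 open 0.294 F [ 0.7  0.6 -1.6] q [ 0.48  0.22 -0.44  2.08  0.12  0.87 -1.84]
rows 1 shift [ 0.0044  0.0128 -0.0024] turn [-0.0007 -0.0003  0.0016] | total [ 4.4 12.8 -2.4] [-0.001 -0.     0.002]
```

```bash
python3 -m handwheel '[[[10,0.004,0.007,-0.002,0,0,0],[10,0,0.005,0,0,0,0],[10,0,0,0,0,0,0],[10,0,0,0,0,0,0]]]' 25
python3 - <<'E'
from h import *
plan((460.3,-77.4,18.2),75.9)
E
```

```text
time_s: 5.9
tool_pos: [463.2, -78.8, 21.6]
eef_rot: [0.087, -0.088, -0.701, 0.702]
wrist_force: [-0.1, -0.2, -1.7]
opening: 0.291
t 5.9 pos [463.2 -78.8  21.6] jaw -104.2 tilt 0.14 open 0.291 F [-0.1 -0.2 -1.7] q [ 0.47  0.23 -0.44  2.09  0.13  0.84 -1.86]
rows 1 shift [ 0.0031  0.0034 -0.0006] turn [-0.0007 -0.0023 -0.0024] | total [ 3.1  3.4 -0.6] [-0.001 -0.002 -0.002]
```

```bash
python3 -m handwheel '[[[10,0.002,0.004,0,0,0,0],[10,0,0,0,0,0,0],[10,0,0,0,0,0,0]]]' 25
python3 - <<'E'
from h import *
plan((460.3,-77.4,18.2),75.9)
E
```

```text
time_s: 6.15
tool_pos: [464.6, -79.1, 20.5]
eef_rot: [0.084, -0.091, -0.701, 0.702]
wrist_force: [-0.0, -0.3, -1.4]
opening: 0.29
t 6.15 pos [464.6 -79.1  20.5] jaw -104.3 tilt 0.56 open 0.29 F [-0.  -0.3 -1.4] q [ 0.47  0.23 -0.43  2.1   0.13  0.83 -1.86]
rows 1 shift [ 0.0046  0.0022 -0.0006] turn [-0.001  -0.0027 -0.0097] | total [ 4.6  2.2 -0.6] [-0.001 -0.003 -0.01 ]
```

```bash
python3 -m handwheel '[[[55,0,0,0,0,0,0],[55,0,0,0,0,0,0],[55,0,0,0,0,0,0],[55,0,0,0,0,0,0]]]' 25
python3 -m handwheel '[[[55,0,-0.03,0,0,0,0],[55,0,-0.03,0,0,0,0],[55,0,-0.03,0,0,0,0],[55,0,-0.03,0,0,0,0],[55,0,0,0,0,0,0],[55,0,0,0,0,0,0]]]' 25
python3 - <<'E'
from h import *
plan((562,202,130),99.5)
c=see(); cv2.imwrite("pics/w5.png",c["image"])
E
```

```text
time_s: 6.48
tool_pos: [464.3, -79.2, 20.1]
eef_rot: [0.085, -0.091, -0.701, 0.702]
wrist_force: [-0.1, -0.6, -0.5]
opening: 0.502
time_s: 6.98
tool_pos: [460.9, -78.1, 143.1]
eef_rot: [0.086, -0.089, -0.701, 0.702]
wrist_force: [-0.5, -0.4, -1.2]
opening: 0.55
t 6.98 pos [460.9 -78.1 143.1] jaw -104.2 tilt 0.2 open 0.55 F [-0.5 -0.4 -1.2] q [ 0.51  0.05 -0.45  1.99  0.03  1.1  -1.77]
rows 9 shift [-0.0093  0.0015 -0.032 ] turn [-0.0001 -0.046  -0.0004] | total [ -29.1   13.1 -296.4] [-0.001 -0.414 -0.003]
```

View pics/w5.png

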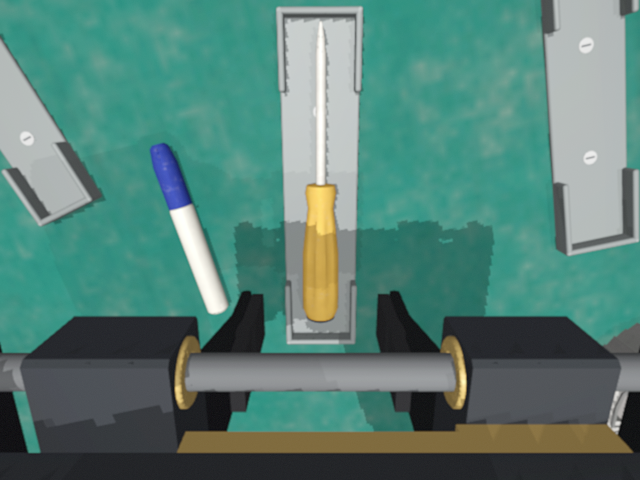

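The screwdriver lies flat inside the long cradle, clear of both end walls: its tip is at row 23 against the wall at 12, and its grip end at row 320 against 340. Next, the brush.

```bash
python3 -m handwheel '[[[55,-0.0095,0.0015,-0.033,0,-0.046,0],[55,-0.0095,0.0015,-0.033,0,-0.046,0],[55,-0.0095,0.0015,-0.033,0,-0.046,0],[55,-0.0095,0.0015,-0.033,0,-0.046,0],[55,-0.0095,0.0015,-0.033,0,-0.046,0],[55,-0.0095,0.0015,-0.033,0,-0.046,0],[55,-0.0095,0.0015,-0.033,0,-0.046,0],[55,-0.005,0.001,-0.015,0,-0.025,0]]]' 20
python3 -m handwheel '[[[55,0,0,0,0,0,0],[55,0,0,0,0,0,0],[55,0,0,0,0,0,0]]]'
python3 - <<'E'
from h import *
plan((562,202,130),99.5)
c=see(); cv2.imwrite("pics/w6.png",c["image"])
E
```

```text
time_s: 7.7
tool_pos: [555.5, 161.6, 120.1]
eef_rot: [-0.033, 0.038, -0.706, 0.707]
wrist_force: [0.5, 0.4, -0.1]
opening: 0.553
time_s: 7.95
tool_pos: [552.8, 166.6, 115.3]
eef_rot: [0.033, -0.044, 0.706, -0.706]
wrist_force: [-0.6, -1.0, -1.6]
opening: 0.552
t 7.95 pos [552.8 166.6 115.3] jaw -83.8 tilt 0.86 open 0.552 F [-0.6 -1.  -1.6] q [ 0.16  0.35 -0.63  1.74  0.22  1.13 -2.  ]
rows 2 shift [-0.0066 -0.0074 -0.017 ] turn [ 0.001  -0.0285  0.0074] | total [-12.7 -14.9 -34.2] [ 0.002 -0.057  0.015]
```

View pics/w6.png

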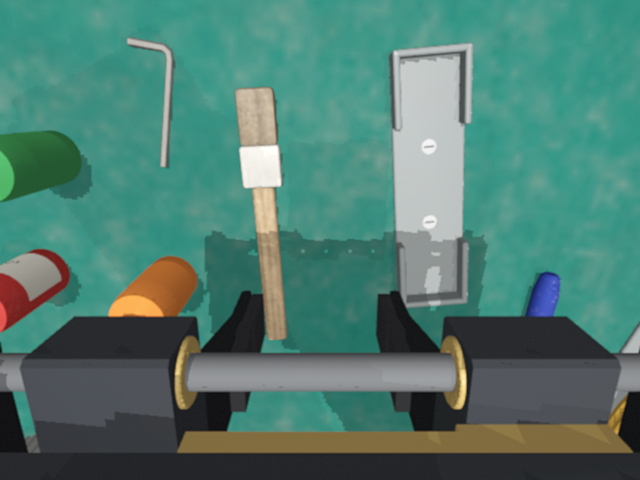

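Run:
```python
from h import *
from station import eyes
c=eyes.capture("top")
P=[(196.9,254.7),(166.2,224.2),(159.7,257.6),(191.9,282.4),(132.4,281.5)]
for n,p in zip(["o1","green","red","o2","teal"],onplane(c,P,70)): print(n,p.round(1))
w=see(); im=w["image"]; hsv=cv2.cvtColor(im,cv2.COLOR_BGR2HSV)
m=(~cv2.inRange(hsv,(60,70,0),(100,255,255))); 
def rect(m,roi,z,n):
    q=np.zeros_like(m); x0,y0,x1,y1=roi; q[y0:y1,x0:x1]=m[y0:y1,x0:x1]
    k=max(cv2.findContours(q,0,1)[0],key=cv2.contourArea).reshape(-1,2)
    r=cv2.minAreaRect(onplane(w,k,z)[:,:2].astype(np.float32)); print(n,np.round(r[0],1),np.round(r[1],1),round(r[2],1),cv2.boundingRect(k))
rect(m,(225,75,292,345),5,"brush")
rect(m,(380,35,480,312),10,"short")
# bottle bottom edge of o1 in wrist: print axis points
print(onplane(w,[(255,195),(283,338),(241,88),(272,88)],5).round(1))
```

```text
o1 [513.8 260.   70. ]
green [587.2 332.6  70. ]
red [509.4 345.1  70. ]
o2 [450.8 270.2  70. ]
teal [456.4 405.2  70. ]
brush [556.  207.5] [174.4  42.4] 2.1 (225, 87, 61, 258)
short [592.8 107.9] [164.1  57.6] 11.3 (380, 43, 90, 269)
[[578.3 210.6   5. ]
 [477.3 184.7   5. ]
 [641.1 222.5   5. ]
 [643.1 204.4   5. ]]
```

The brush tail is at about (283,338) and its head at (256,88). The orange bottle at world (514,260) is close enough that the gripper body could clip its nozzle. So I'll grip about 14 mm towards the ferrule, with the jaw narrow.

```bash
python3 -m handwheel '[[[34,-0.010,0,-0.014,0,-0.02,0.012],[34,-0.010,0,-0.014,0,-0.02,0],[34,0,0,0,0,0,0],[34,0,0,0,0,0,0]]]' 20
python3 - <<'E'
from h import *
plan((575.8,203.5,110),97.5)
c=see(); cv2.imwrite("pics/w7.png",c["image"])
E
```

```text
time_s: 8.43
tool_pos: [572.7, 192.7, 116.8]
eef_rot: [-0.051, 0.049, -0.705, 0.706]
wrist_force: [0.4, -0.5, 0.6]
opening: 0.372
t 8.43 pos [572.7 192.7 116.8] jaw -81.9 tilt 0.17 open 0.372 F [ 0.4 -0.5  0.6] q [ 0.11  0.4  -0.63  1.69  0.26  1.14 -2.02]
rows 1 shift [-0.0045  0.0068 -0.0103] turn [-0.0016  0.011  -0.0025] | total [ -4.5   6.8 -10.3] [-0.002  0.011 -0.002]
```

View pics/w7.png

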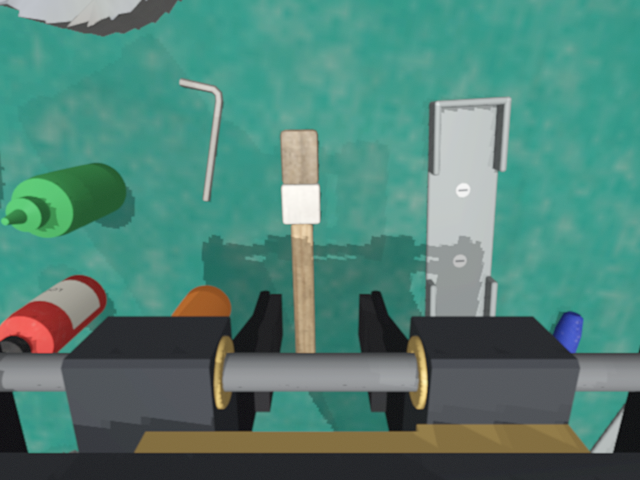

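Run:
```python
from h import *
w=see()
p=onplane(w,[(299,130),(302,223),(305,345)],5); print(p.round(1))
a=p[1]-p[0]; a/=np.linalg.norm(a); print("dir",np.degrees(np.arctan2(-a[1],-a[0])),"origin",p[0]+84*a,"grip",p[0]+70*a, np.linalg.norm(p[1]-p[0]))
```

```text
[[641.6 216.4   5. ]
 [583.8 207.    5. ]
 [494.8 193.3   5. ]]
dir 9.204069391252807 origin [558.66500173 202.96014541   5.        ] grip [572.48475043 205.19946358   5.        ] 58.580739819468235
```

```bash
python3 -m handwheel '[[[34,-0.001,0.012,-0.011,0,0.006,0],[34,0,0.015,0,0,0,0],[34,0,0,0,0,0,0],[34,0,0,0,0,0,0]]]' 20
python3 - <<'E'
from h import *
plan((572.5,204.5,10.5),98)
E
```

```text
time_s: 8.87
tool_pos: [572.7, 201.2, 90.4]
eef_rot: [-0.048, 0.045, -0.705, 0.707]
wrist_force: [-0.5, 0.4, 1.6]
opening: 0.339
t 8.87 pos [572.7 201.2  90.4] jaw -82.5 tilt 0.31 open 0.339 F [-0.5  0.4  1.6] q [ 0.09  0.43 -0.62  1.71  0.28  1.09 -2.06]
rows 3 shift [-0.      0.0266 -0.0011] turn [-0.001  -0.0027 -0.0015] | total [ 0.1 79.9 -3.5] [-0.003 -0.008 -0.005]
```

```bash
python3 -m handwheel '[[[34,0,0.015,-0.003,0,-0.008,-0.005],[34,0,0.015,0,0,0,0],[34,0,0.012,0,0,0,0],[34,0,0,0,0,0,0],[34,0,0,0,0,0,0]]]' 20
python3 - <<'E'
from h import *
plan((572.5,204.5,10.5),98)
E
```

```text
time_s: 9.28
tool_pos: [573.6, 202.7, 47.4]
eef_rot: [-0.049, 0.048, -0.704, 0.707]
wrist_force: [0.3, 0.1, 0.3]
opening: 0.342
t 9.28 pos [573.6 202.7  47.4] jaw -82.1 tilt 0.23 open 0.342 F [0.3 0.1 0.3] q [ 0.07  0.48 -0.6   1.74  0.32  1.02 -2.09]
rows 2 shift [ 0.0004  0.0184 -0.001 ] turn [-0.0019 -0.0007 -0.0007] | total [ 0.9 36.9 -2. ] [-0.004 -0.001 -0.001]
```

```bash
python3 -m handwheel '[[[34,0,0.012,-0.001,0,0,0],[34,0,0.010,-0.001,0,0,0],[34,0,0.008,0,0,0,0],[34,0,0,0,0,0,0],[34,0,0,0,0,0,0]]]' 20
python3 - <<'E'
from h import *
plan((572.5,204.5,10.5),98)
c=see(); cv2.imwrite("pics/w8.png",c["image"])
E
```

```text
time_s: 9.7
tool_pos: [573.8, 204.9, 15.1]
eef_rot: [-0.05, 0.048, -0.704, 0.707]
wrist_force: [-0.6, 0.2, 0.6]
opening: 0.338
t 9.7 pos [573.8 204.9  15.1] jaw -82.1 tilt 0.25 open 0.338 F [-0.6  0.2  0.6] q [ 0.05  0.52 -0.59  1.76  0.35  0.97 -2.11]
rows 1 shift [0.0014 0.0046 0.0002] turn [-0.0036 -0.0015 -0.0022] | total [1.4 4.6 0.2] [-0.004 -0.002 -0.002]
```

View pics/w8.png

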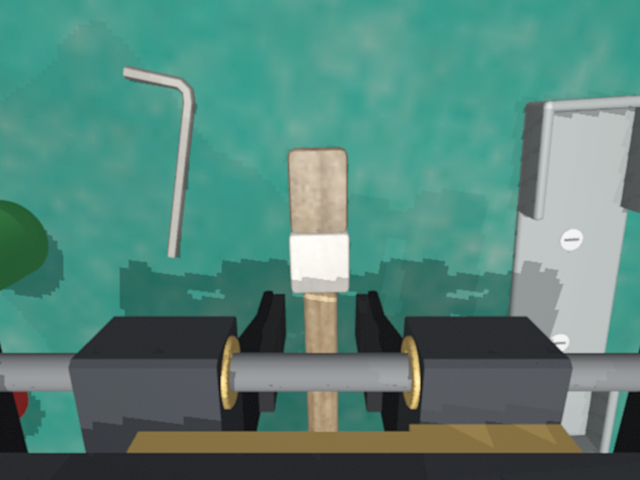

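The handle is centred between the fingers at columns 304–336, and the ferrule is ahead of the pads. I'll lower the last bit and grip.

```bash
python3 -m handwheel '[[[34,0.001,0.005,0,-0.003,0,-0.002],[34,0,0,0,0,0,0],[5,0,0,0,0,0,0],[5,0,0,0,0,0,0],[5,0,0,0,0,0,0],[5,0,0,0,0,0,0],[5,0,0,0,0,0,0]]]' 20
python3 -c "
from h import *
plan((572.5,204.5,10.5),98)"
```

```text
time_s: 10.33
tool_pos: [573.6, 204.8, 11.1]
eef_rot: [-0.049, 0.048, -0.705, 0.705]
wrist_force: [-0.4, 0.6, -0.3]
opening: 0.162
t 10.33 pos [573.6 204.8  11.1] jaw -82.1 tilt 0.12 open 0.162 F [-0.4  0.6 -0.3] q [ 0.05  0.53 -0.59  1.76  0.35  0.96 -2.11]
rows 1 shift [0.0012 0.0006 0.0002] turn [-0.0002 -0.0018 -0.0021] | total [1.2 0.6 0.2] [-0.    -0.002 -0.002]
```

```bash
python3 -m handwheel '[[[5,0,-0.02,0,0,0,0],[5,0,-0.03,0,0,0,0],[5,0,-0.03,0,0,0,0],[5,0,-0.02,0,0,0,0],[5,0,-0.01,0,0,0,0],[5,0,0,0,0,0,0],[5,0,0,0,0,0,0]]]' 20
python3 - <<'E'
from h import *
plan((519.5,-271.3,110),88.2)
w=see(); cv2.imwrite("pics/w9.png",w["image"])
E
```

```text
time_s: 10.92
tool_pos: [572.0, 204.4, 123.9]
eef_rot: [-0.048, 0.049, -0.705, 0.706]
wrist_force: [-0.1, -1.1, -0.4]
opening: 0.158
t 10.92 pos [572.  204.4 123.9] jaw -82.1 tilt 0.09 open 0.158 F [-0.1 -1.1 -0.4] q [ 0.09  0.4  -0.64  1.67  0.26  1.16 -2.04]
rows 14 shift [0.0058 0.001  0.0337] turn [-0.0001  0.0121  0.0001] | total [117.5  14.4 463.9] [-0.001  0.17   0.001]
```

View pics/w9.png

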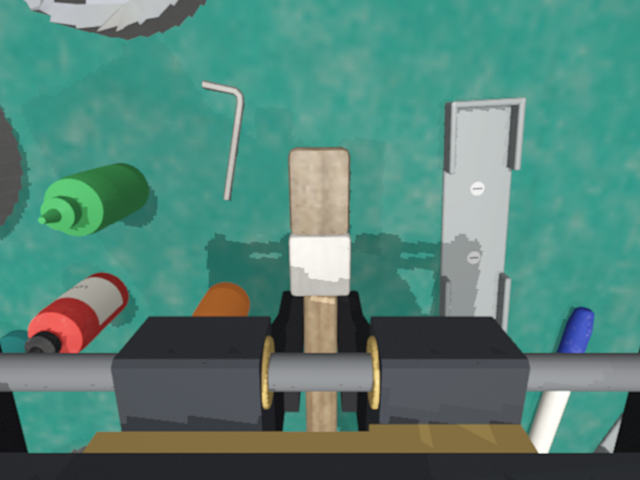

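The brush is held level, and the orange bottle and hex key are undisturbed. Moving to the medium cradle.

```bash
python3 -m handwheel '[[[5,0.006,0.001,0.034,0,0.012,0],[5,0.006,0.001,0.034,0,0.012,0],[5,0.006,0.001,0.034,0,0.012,0],[5,0.006,0.001,0.034,0,0.012,0],[5,0.006,0.001,0.034,0,0.012,0],[5,0.006,0.001,0.034,0,0.012,0],[5,0.006,0.001,0.034,0,0.012,0],[5,0.006,0.001,0.034,0,0.012,0]]]' 20
python3 -c "
from h import *
plan((519.5,-271.3,110),88.2)"
```

```text
time_s: 11.63
tool_pos: [543.4, -71.3, 102.0]
eef_rot: [0.014, -0.026, 0.709, -0.705]
wrist_force: [0.4, 0.1, -0.5]
opening: 0.159
t 11.63 pos [543.4 -71.3 102. ] jaw -86.8 tilt 1.04 open 0.159 F [ 0.4  0.1 -0.5] q [ 0.51  0.29 -0.52  1.83  0.16  1.08 -1.59]
rows 6 shift [ 0.0046 -0.0014  0.0333] turn [0.001  0.0145 0.0028] | total [ 35.   -8.8 198.4] [0.006 0.087 0.017]
```

```bash
python3 -m handwheel '[[[5,0.0045,-0.0015,0.034,0.001,0.015,0.003],[5,0.0045,-0.0015,0.034,0.001,0.015,0.003],[5,0.0045,-0.0015,0.034,0.001,0.015,0.003],[5,0.0045,-0.0015,0.034,0.001,0.015,0.003],[5,0.0045,-0.0015,0.034,0.001,0.015,0.003],[5,0.002,0,0.012,0,0.008,0],[5,0,0,0,0,0,0],[5,0,0,0,0,0,0]]]' 20
python3 - <<'E'
from h import *
plan((519.5,-271.3,80),88.2)
w=see(); cv2.imwrite("pics/w10.png",w["image"])
E
```

```text
time_s: 12.3
tool_pos: [509.5, -271.1, 94.6]
eef_rot: [-0.023, 0.009, 0.708, -0.705]
wrist_force: [-0.6, 0.4, 0.3]
opening: 0.156
t 12.3 pos [ 509.5 -271.1   94.6] jaw -92.6 tilt 1.23 open 0.156 F [-0.6  0.4  0.3] q [ 0.74  0.34 -0.4   1.77  0.15  1.08 -1.32]
rows 1 shift [-0.0103  0.0144 -0.0002] turn [ 0.0037 -0.0139  0.0212] | total [-10.3  14.4  -0.2] [ 0.004 -0.014  0.021]
```

View pics/w10.png

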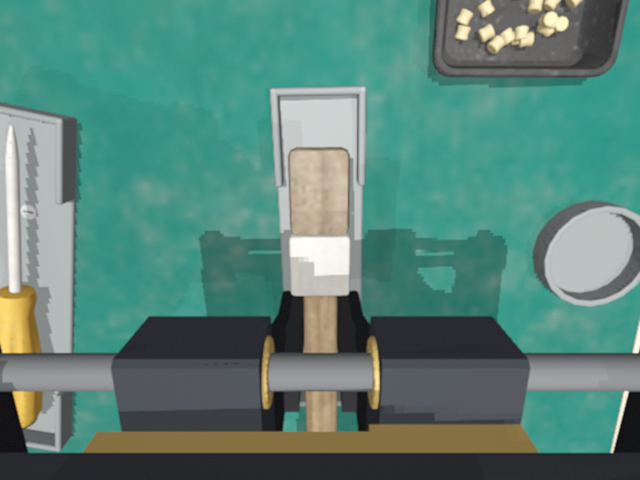

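```bash
python3 -m handwheel '[[[5,-0.009,0.01,0,0.004,-0.013,0.02],[5,0,0.012,0,0,0,0],[5,0,0.012,0,0,0,0],[5,0,0,0,0,0,0],[5,0,0,0,0,0,0]]]' 20
python3 -c "
from h import *
plan((519.5,-271.3,15.5),88.2)"
```

```text
time_s: 12.77
tool_pos: [519.5, -261.8, 56.2]
eef_rot: [-0.009, 0.006, 0.709, -0.706]
wrist_force: [-0.4, 0.2, 0.3]
opening: 0.154
t 12.77 pos [ 519.5 -261.8   56.2] jaw -91.2 tilt 0.33 open 0.154 F [-0.4  0.2  0.3] q [ 0.72  0.38 -0.4   1.8   0.17  1.   -1.34]
rows 2 shift [-0.0002  0.0203  0.0048] turn [0.002  0.0053 0.0021] | total [-0.4 40.7  9.6] [0.004 0.011 0.004]
```

```bash
python3 -m handwheel '[[[5,0,0.006,0.008,0.004,0.01,0.004],[5,0,0.012,0.001,0,0,0],[5,0,0.008,0,0,0,0],[5,0,0,0,0,0,0],[5,0,0,0,0,0,0]]]' 20
python3 -c "
from h import *
plan((519.5,-271.3,15.5),88.2)"
```

```text
time_s: 13.18
tool_pos: [519.3, -270.7, 27.6]
eef_rot: [0.011, -0.011, -0.707, 0.707]
wrist_force: [-0.4, -0.0, -0.1]
opening: 0.156
t 13.18 pos [ 519.3 -270.7   27.6] jaw -91.8 tilt 0.03 open 0.156 F [-0.4 -0.  -0.1] q [ 0.72  0.42 -0.39  1.81  0.19  0.94 -1.35]
rows 1 shift [-0.0002  0.0121  0.0006] turn [-0.0001  0.0006  0.0005] | total [-0.2 12.1  0.6] [-0.     0.001  0.001]
```

```bash
python3 -m handwheel '[[[5,0,0.007,0.0,0,0,0],[5,0,0.004,0,0,0,0],[5,0,0,0,0,0,0],[5,0,0,0,0,0,0]]]' 20
python3 -c "
from h import *
plan((519.5,-271.3,15.5),88.2)"
```

```text
time_s: 13.52
tool_pos: [519.3, -271.0, 15.7]
eef_rot: [0.011, -0.011, -0.707, 0.707]
wrist_force: [0.3, -1.4, -0.6]
opening: 0.157
t 13.52 pos [ 519.3 -271.    15.7] jaw -91.8 tilt 0.02 open 0.157 F [ 0.3 -1.4 -0.6] q [ 0.72  0.44 -0.38  1.82  0.2   0.92 -1.35]
rows 1 shift [-0.0002  0.0002  0.0003] turn [-0.0003  0.0001  0.0003] | total [-0.2  0.2  0.3] [-0.  0.  0.]
```

```bash
python3 -m handwheel '[[[40,0,0,0,0,0,0],[40,0,0,0,0,0,0],[40,0,0,0,0,0,0],[40,0,0,0,0,0,0]]]' 20
python3 -m handwheel '[[[40,0,-0.02,0,0,0,0],[40,0,-0.03,0,0,0,0],[40,0,-0.03,0,0,0,0],[40,0,-0.03,0,0,0,0],[40,0,-0.01,0,0,0,0],[40,0,0,0,0,0,0],[40,0,0,0,0,0,0]]]' 20
python3 - <<'E'
from h import *
plan((486.6,10,130),88.6)
w=see(); cv2.imwrite("pics/w11.png",w["image"])
E
```

```text
time_s: 13.85
tool_pos: [520.0, -271.2, 16.5]
eef_rot: [0.011, -0.011, -0.707, 0.707]
wrist_force: [0.2, 0.6, -0.2]
opening: 0.356
time_s: 14.43
tool_pos: [519.3, -270.5, 141.4]
eef_rot: [0.011, -0.011, -0.707, 0.707]
wrist_force: [0.2, -0.1, 0.0]
opening: 0.403
t 14.43 pos [ 519.3 -270.5  141.4] jaw -91.8 tilt 0.01 open 0.403 F [ 0.2 -0.1  0. ] q [ 0.75  0.3  -0.41  1.72  0.13  1.15 -1.3 ]
rows 8 shift [ 0.0051  0.0014 -0.0349] turn [-0.     -0.0008  0.    ] | total [  41.2   11.3 -279.4] [-0.    -0.006  0.   ]
```

View pics/w11.png

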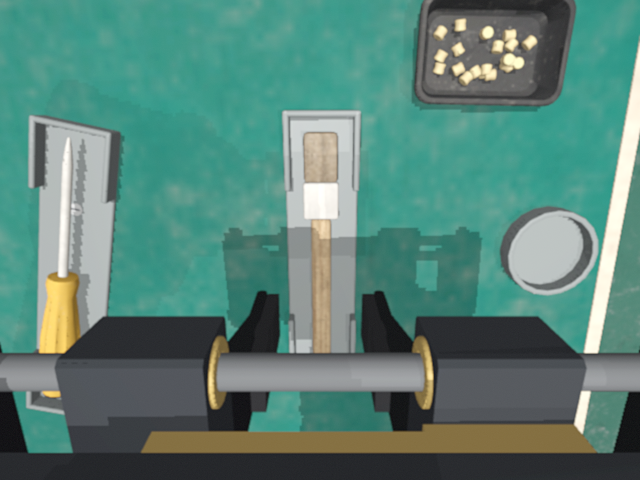

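The brush lies centred in the medium cradle: its head is at row 132 and the end wall is at row 113. Next, the marker.

```bash
python3 -m handwheel '[[[45,0.005,0.001,-0.035,0,-0.001,0],[45,0.005,0.001,-0.035,0,-0.001,0],[45,0.005,0.001,-0.035,0,-0.001,0],[45,0.005,0.001,-0.035,0,-0.001,0],[45,0.005,0.001,-0.035,0,-0.001,0],[45,0.005,0.001,-0.035,0,-0.001,0],[45,0.005,0.001,-0.035,0,0,0],[45,0.003,0.001,-0.018,0,0,0]]]' 20
python3 -m handwheel '[[[45,0,0,0,0,0,0],[45,0,0,0,0,0,0]]]'
python3 - <<'E'
from h import *
plan((486.6,10,130),88.6)
w=see(); cv2.imwrite("pics/w12.png",w["image"])
E
```

```text
time_s: 15.15
tool_pos: [480.7, -2.0, 119.9]
eef_rot: [-0.019, 0.007, 0.708, -0.706]
wrist_force: [-0.5, 0.2, 0.1]
opening: 0.452
time_s: 15.32
tool_pos: [478.1, 3.2, 117.2]
eef_rot: [-0.017, 0.003, 0.708, -0.706]
wrist_force: [0.3, -0.8, 0.8]
opening: 0.45
t 15.32 pos [478.1   3.2 117.2] jaw -91.6 tilt 1.19 open 0.45 F [ 0.3 -0.8  0.8] q [ 0.47  0.14 -0.6   1.97  0.08  1.08 -1.77]
rows 1 shift [-0.008  -0.013  -0.0071] turn [ 0.0036 -0.004   0.0204] | total [ -8.  -13.   -7.1] [ 0.004 -0.004  0.02 ]
```

View pics/w12.png

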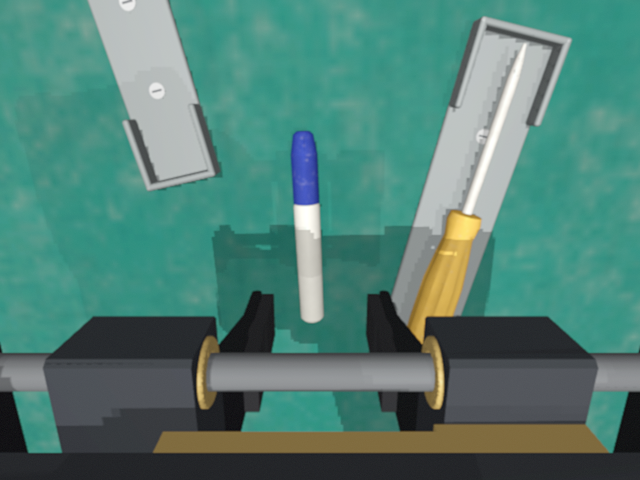

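The marker is fully visible, from cap end (303,131) to barrel end (312,321). Measuring it.

```bash
python3 - <<'E'
from h import *
w=see()
p=onplane(w,[(303,132),(312,321)],9); print(p.round(1),p.mean(0),np.linalg.norm(p[0]-p[1]),np.degrees(np.arctan2(*(p[0]-p[1])[[1,0]])))
E
python3 -m handwheel '[[[45,-0.007,0.01,-0.006,0.003,0,0.02],[45,0,0.015,0,0,0,0],[45,0,0.015,0,0,0,0],[45,0,0,0,0,0,0],[45,0,0,0,0,0,0]]]' 20
python3 -c "
from h import *
plan((486,9.5,12.5),88.5)"
```

```text
[[546.3  12.5   9. ]
 [418.9  11.6   9. ]] [482.56858327  12.0565348    9.        ] 127.39298132233152 0.420635249962593
time_s: 15.83
tool_pos: [486.9, -0.1, 74.9]
eef_rot: [0.015, -0.015, -0.707, 0.707]
wrist_force: [0.8, 0.4, -0.1]
opening: 0.45
t 15.83 pos [ 4.869e+02 -1.000e-01  7.490e+01] jaw -92.4 tilt 0.03 open 0.45 F [ 0.8  0.4 -0.1] q [ 0.46  0.2  -0.59  2.01  0.14  0.97 -1.82]
rows 2 shift [ 0.0006  0.0312 -0.0048] turn [-0.0003 -0.008   0.    ] | total [ 1.3 62.4 -9.6] [-0.001 -0.016  0.   ]
```

```bash
python3 -m handwheel '[[[45,0.001,0.010,-0.009,0,-0.015,0],[45,0,0.014,-0.001,0,0,0],[45,0,0.012,0,0,0,0],[45,0,0,0,0,0,0],[45,0,0,0,0,0,0]]]' 20
python3 - <<'E'
from h import *
plan((485,10.5,12.5),89)
w=see(); cv2.imwrite("pics/w13.png",w["image"])
E
```

```text
time_s: 16.25
tool_pos: [487.9, 8.8, 38.1]
eef_rot: [0.009, -0.011, -0.707, 0.707]
wrist_force: [-0.3, -0.4, 0.5]
opening: 0.451
t 16.25 pos [487.9   8.8  38.1] jaw -91.7 tilt 0.14 open 0.451 F [-0.3 -0.4  0.5] q [ 0.43  0.26 -0.59  2.03  0.18  0.9  -1.86]
rows 1 shift [ 0.003   0.0256 -0.0017] turn [-0.0008 -0.0117 -0.0023] | total [ 3.  25.6 -1.7] [-0.001 -0.012 -0.002]
```

View pics/w13.png

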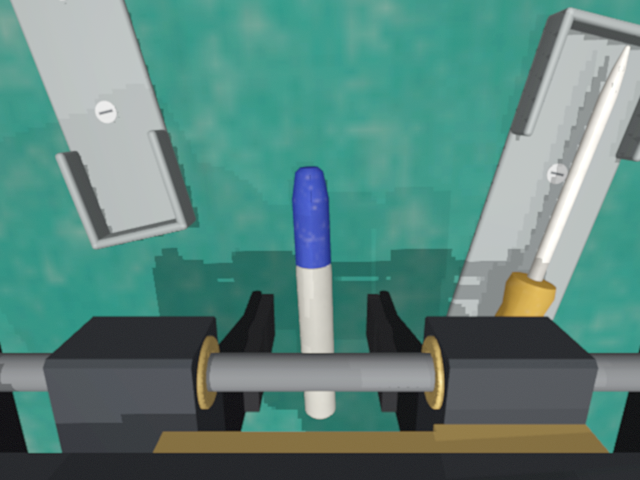

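```bash
python3 -m handwheel '[[[45,0.002,0.010,-0.002,0,-0.01,0],[45,0.001,0.009,0,0,0,0],[45,0,0.006,0,0,0,0],[45,0,0,0,0,0,0],[45,0,0,0,0,0,0]]]' 20
python3 - <<'E'
from h import *
plan((485,10.5,12.5),89)
E
```

```text
time_s: 16.72
tool_pos: [485.4, 11.1, 11.8]
eef_rot: [0.005, -0.008, -0.707, 0.707]
wrist_force: [0.3, -0.1, -0.4]
opening: 0.452
t 16.72 pos [485.4  11.1  11.8] jaw -91.0 tilt 0.25 open 0.452 F [ 0.3 -0.1 -0.4] q [ 0.41  0.3  -0.58  2.06  0.22  0.84 -1.89]
rows 1 shift [ 0.0004 -0.0007  0.0006] turn [-0.0011 -0.0003 -0.0042] | total [ 0.4 -0.7  0.6] [-0.001 -0.    -0.004]
```

```bash
python3 -m handwheel '[[[5,0,0,0,0,0,-0.004],[5,0,0,0,0,0,0],[5,0,0,0,0,0,0],[5,0,0,0,0,0,0],[5,0,0,0,0,0,0],[5,0,0,0,0,0,0]]]' 15
python3 -m handwheel '[[[5,0,-0.02,0,0,0,0],[5,0,-0.025,0,0,0,0],[5,0,-0.025,0,0,0,0],[5,0,-0.01,0,0,0,0],[5,0,0,0,0,0,0],[5,0,0,0,0,0,0]]]' 15
python3 - <<'E'
from h import *
plan((599.3,102.5,90),101.2)
w=see(); cv2.imwrite("pics/w14.png",w["image"])
E
```

```text
time_s: 17.22
tool_pos: [486.2, 11.0, 12.6]
eef_rot: [0.006, -0.007, -0.707, 0.707]
wrist_force: [0.7, 0.2, -0.5]
opening: 0.191
time_s: 17.72
tool_pos: [485.1, 11.1, 94.7]
eef_rot: [0.007, -0.006, -0.707, 0.707]
wrist_force: [-0.9, 1.0, 0.1]
opening: 0.189
t 17.72 pos [485.1  11.1  94.7] jaw -91.0 tilt 0.08 open 0.189 F [-0.9  1.   0.1] q [ 0.46  0.17 -0.61  1.99  0.12  1.01 -1.8 ]
rows 5 shift [-0.0241  0.0009 -0.0167] turn [-0.0002 -0.0427  0.0002] | total [-112.6    4.5  -93.5] [-0.001 -0.214  0.001]
```

View pics/w14.png

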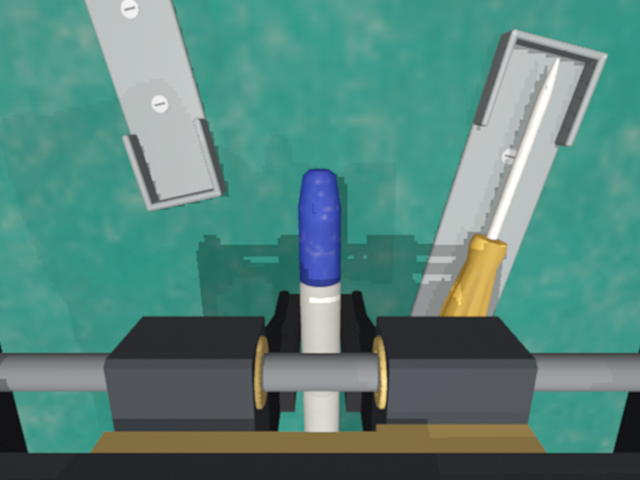

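The marker is held straight in the jaw. Moving to the short cradle.

```bash
python3 -m handwheel '[[[5,-0.024,0.001,-0.017,0,-0.043,0],[5,-0.024,0.001,-0.017,0,-0.043,0],[5,-0.024,0.001,-0.017,0,-0.043,0],[5,-0.024,0.001,-0.017,0,-0.043,0],[5,-0.008,0,-0.006,0,-0.02,0],[5,0,0,0,0,0,0],[5,0,0,0,0,0,0]]]' 15
python3 - <<'E'
from h import *
plan((599.3,102.5,70),101.2)
w=see(); cv2.imwrite("pics/w15.png",w["image"])
E
```

```text
time_s: 18.35
tool_pos: [582.8, 91.0, 78.1]
eef_rot: [-0.058, 0.068, -0.704, 0.705]
wrist_force: [-0.3, -0.1, -0.5]
opening: 0.192
t 18.35 pos [582.8  91.   78.1] jaw -79.8 tilt 0.89 open 0.192 F [-0.3 -0.1 -0.5] q [ 0.28  0.42 -0.63  1.75  0.28  1.08 -1.84]
rows 1 shift [-0.0184  0.0079 -0.0084] turn [-0.0003 -0.017   0.0155] | total [-18.4   7.9  -8.4] [-0.    -0.017  0.015]
```

View pics/w15.png

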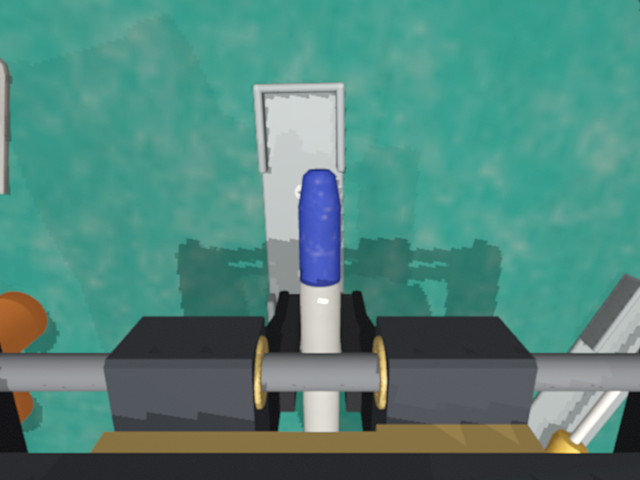

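```bash
python3 -m handwheel '[[[5,-0.009,0.005,-0.004,0,-0.016,0.015],[5,-0.009,0.005,-0.004,0,0,0],[5,0,0,0,0,0,0],[5,0,0,0,0,0,0]]]' 15
python3 - <<'E'
from h import *
plan((599.3,102.5,17.5),101.2)
w=see(); cv2.imwrite("pics/w16.png",w["image"])
E
```

```text
time_s: 18.73
tool_pos: [597.9, 99.2, 66.0]
eef_rot: [-0.067, 0.068, -0.703, 0.705]
wrist_force: [-0.3, -0.1, -0.3]
opening: 0.187
t 18.73 pos [597.9  99.2  66. ] jaw -79.0 tilt 0.19 open 0.187 F [-0.3 -0.1 -0.3] q [ 0.26  0.46 -0.63  1.73  0.31  1.06 -1.85]
rows 2 shift [-0.001   0.0243 -0.0016] turn [-0.0015 -0.0021  0.0006] | total [-2.  48.5 -3.2] [-0.003 -0.004  0.001]
```

View pics/w16.png

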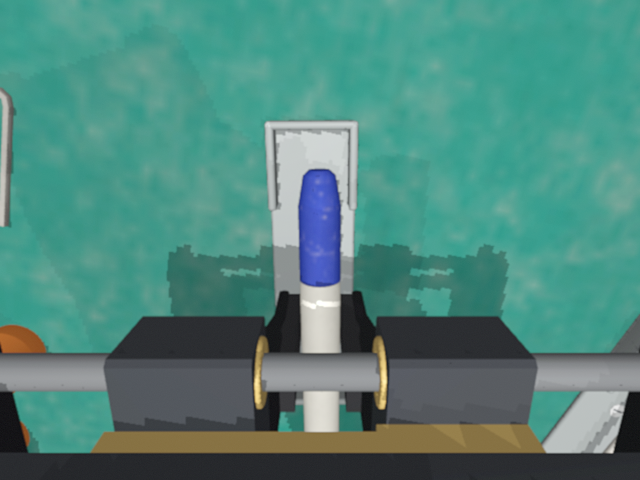

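```bash
python3 -m handwheel '[[[5,-0.001,0.014,-0.003,0,-0.003,0],[5,-0.001,0.014,0,0,0,0],[5,0,0.004,0,0,0,0],[5,0,0,0,0,0,0],[5,0,0,0,0,0,0]]]' 15
python3 - <<'E'
from h import *
plan((599.3,102.5,17),101.2)
w=see(); cv2.imwrite("pics/w17.png",w["image"])
E
```

```text
time_s: 19.2
tool_pos: [598.8, 101.4, 30.9]
eef_rot: [-0.068, 0.069, -0.702, 0.705]
wrist_force: [0.1, -0.9, 0.3]
opening: 0.185
t 19.2 pos [598.8 101.4  30.9] jaw -78.9 tilt 0.25 open 0.185 F [ 0.1 -0.9  0.3] q [ 0.24  0.5  -0.61  1.75  0.34  1.   -1.87]
rows 1 shift [-0.0007  0.0139 -0.001 ] turn [-0.0039 -0.0025  0.0018] | total [-0.7 13.9 -1. ] [-0.004 -0.003  0.002]
```

View pics/w17.png

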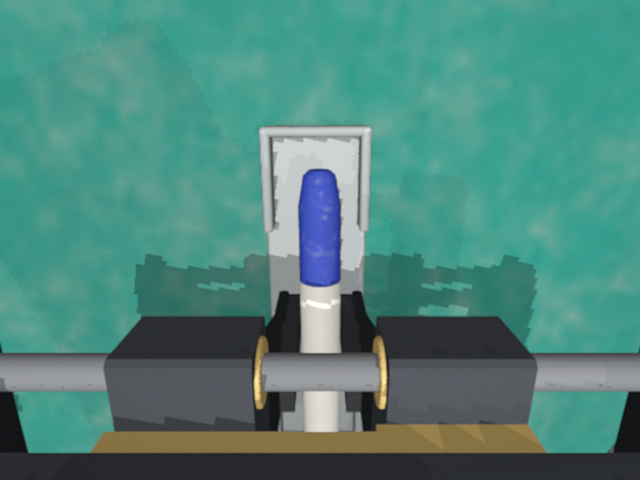

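The marker is centred, with its cap end at row 170, inside the end wall at row 135. Lowering.

```bash
python3 -m handwheel '[[[5,0,0.008,-0.001,-0.004,0,0.002],[5,0,0.005,0,0,0,0],[5,0,0,0,0,0,0],[5,0,0,0,0,0,0]]]' 15
python3 - <<'E'
from h import *
plan((599.3,102.5,17),101.2)
E
```

```text
time_s: 19.58
tool_pos: [599.2, 102.4, 17.5]
eef_rot: [0.069, -0.067, 0.704, -0.704]
wrist_force: [-0.6, 0.4, 0.2]
opening: 0.19
t 19.58 pos [599.2 102.4  17.5] jaw -79.0 tilt 0.11 open 0.19 F [-0.6  0.4  0.2] q [ 0.24  0.52 -0.6   1.76  0.35  0.97 -1.88]
rows 1 shift [-0.0001  0.0005 -0.0001] turn [ 0.0004 -0.0028 -0.0018] | total [-0.1  0.5 -0.1] [ 0.    -0.003 -0.002]
```

```bash
python3 -m handwheel '[[[45,0,0,0,0,0,0],[45,0,0,0,0,0,0],[45,0,0,0,0,0,0],[45,0,0,0,0,0,0]]]' 15
python3 -m handwheel '[[[45,0,-0.02,0,0,0,0],[45,0,-0.03,0,0,0,0],[45,0,-0.03,0,0,0,0],[45,0,-0.03,0,0,0,0],[45,0,-0.03,0,0,0,0],[45,0,-0.02,0,0,0,0],[45,0,0,0,0,0,0],[45,0,0,0,0,0,0]]]' 15
python3 - <<'E'
from h import *
plan((509.5,345,190),0)
w=see(); cv2.imwrite("pics/w18.png",w["image"])
E
```

```text
time_s: 19.92
tool_pos: [599.6, 102.4, 18.1]
eef_rot: [0.069, -0.067, 0.704, -0.704]
wrist_force: [0.3, -0.9, 0.5]
opening: 0.397
time_s: 20.58
tool_pos: [598.1, 102.6, 185.5]
eef_rot: [0.069, -0.068, 0.704, -0.704]
wrist_force: [-0.8, 0.4, -1.2]
opening: 0.45
t 20.58 pos [598.1 102.6 185.5] jaw -78.9 tilt 0.07 open 0.45 F [-0.8  0.4 -1.2] q [ 0.29  0.35 -0.67  1.61  0.22  1.26 -1.79]
rows 13 shift [-0.0099 -0.0003 -0.0191] turn [-0.000e+00 -1.059e-01 -1.000e-04] | total [  40.3   -4.4 -254.9] [-0.000e+00 -1.377e+00 -1.000e-03]
```

View pics/w18.png

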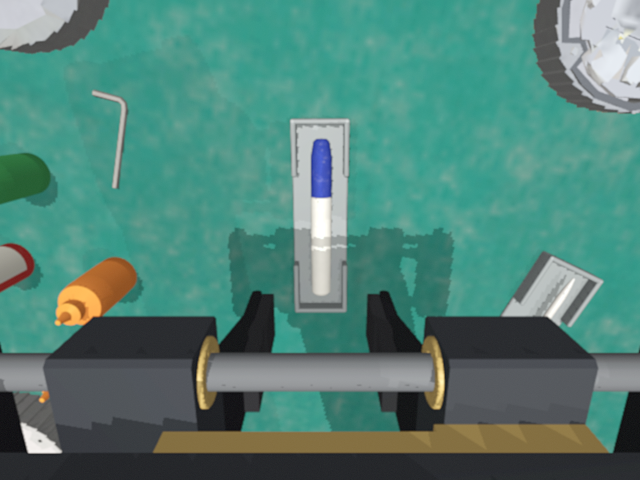

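The marker lies inside the short cradle, from (321,140) to (321,295), with the walls at rows 121 and 308. Moving to the red bottle with the tool high.

```bash
python3 -m handwheel '[[[60,-0.010,-0.002,-0.019,0,-0.106,0],[60,-0.010,-0.002,-0.019,0,-0.106,0],[60,-0.010,-0.002,-0.019,0,-0.106,0],[60,-0.010,-0.002,-0.019,0,-0.106,0],[60,-0.010,-0.002,-0.019,0,-0.106,0],[60,-0.010,-0.002,-0.019,0,-0.106,0],[60,-0.010,-0.002,-0.019,0,-0.106,0],[60,-0.010,-0.002,-0.019,0,-0.106,0]]]' 15
python3 - <<'E'
from h import *
plan((509.5,345,190),0)
E
```

```text
time_s: 21.3
tool_pos: [582.4, 265.3, 189.1]
eef_rot: [0.354, -0.364, 0.609, -0.609]
wrist_force: [0.3, -0.3, 0.2]
opening: 0.598
t 21.3 pos [582.4 265.3 189.1] jaw -29.0 tilt 0.8 open 0.598 F [ 0.3 -0.3  0.2] q [ 0.13  0.48 -0.85  1.5   0.36  1.34 -1.26]
rows 5 shift [-0.011  -0.0002 -0.0189] turn [ 0.002  -0.1011  0.002 ] | total [ -34.4   -0.6 -102.4] [ 0.01  -0.506  0.01 ]
```

```bash
python3 -m handwheel '[[[60,-0.011,-0.001,-0.019,0.002,-0.101,0.002],[60,-0.011,-0.001,-0.019,0.002,-0.101,0.002],[60,-0.011,-0.001,-0.019,0.002,-0.101,0.002],[60,-0.008,0,-0.013,0,-0.07,0],[60,0,0,0,0,0,0],[60,0,0,0,0,0,0]]]' 15
python3 - <<'E'
from h import *
plan((509.5,345,190),0)
w=see(); cv2.imwrite("pics/w19.png",w["image"])
E
```

```text
time_s: 21.8
tool_pos: [522.4, 334.9, 183.4]
eef_rot: [0.469, -0.48, 0.527, -0.521]
wrist_force: [0.1, -0.5, 0.6]
opening: 0.6
t 21.8 pos [522.4 334.9 183.4] jaw -5.6 tilt 0.99 open 0.6 F [ 0.1 -0.5  0.6] q [ 0.08  0.48 -0.96  1.55  0.39  1.33 -1.02]
rows 1 shift [-0.0088 -0.0065 -0.0139] turn [ 0.0164 -0.0986  0.0054] | total [ -8.8  -6.5 -13.9] [ 0.016 -0.099  0.005]
```

View pics/w19.png

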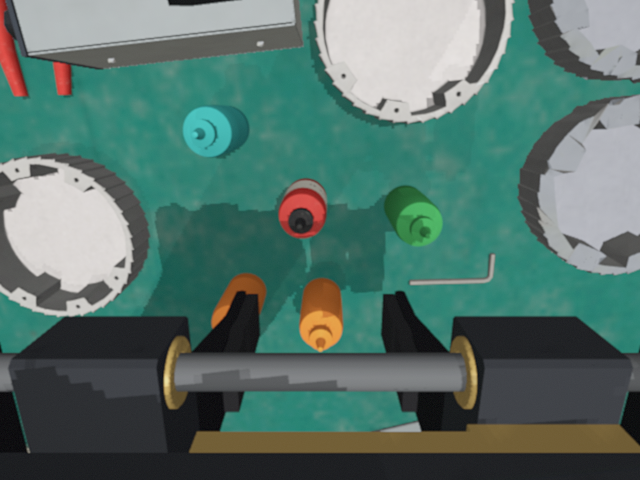

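The red bottle's shoulder is at (303,211) and its nozzle at (301,220). Teal is at (214,132), green at (414,216), the orange pair below, and the grey box along the top.

Run:
```python
from h import *
w=see()
hsv=cv2.cvtColor(w["image"],cv2.COLOR_BGR2HSV); m=cv2.inRange(hsv,(0,140,150),(8,255,255))|cv2.inRange(hsv,(172,140,150),(180,255,255)); m[:150]=0;m[260:]=0;m[:,:260]=0;m[:,350:]=0
k=max(cv2.findContours(m,0,1)[0],key=cv2.contourArea); print(cv2.boundingRect(k),cv2.minEnclosingCircle(k))
for n,uv,z in [("shoulder",(303,213),70),("nozzle",(300.5,221),88),("boxnear top",(300,10),100),("boxbottom",(300,45),0),("green sh",(417,222),70),("o1",(320,327),70),("teal",(208,133),70)]: print(n,onplane(w,[uv],z).round(1))
```

```text
(279, 193, 47, 44) ((302.0740661621094, 214.8518524169922), 23.10272979736328)
shoulder [[510.7 355.4  70. ]]
nozzle [[510.1 354.9  88. ]]
boxnear top [[523.3 466.6 100. ]]
boxbottom [[516.8 464.1   0. ]]
green sh [[584.1 342.4  70. ]]
o1 [[513.5 271.6  70. ]]
teal [[458.  411.3  70. ]]
```

```bash
python3 -m handwheel '[[[55,-0.007,0,-0.010,0.015,-0.09,0.005],[55,0,0,0,0,0,0],[55,0,0,0,0,0,0],[55,0,0,0,0,0,0]]]' 15
python3 - <<'E'
from h import *
from station import eyes
plan((510,348,160),0)
w=see(); cv2.imwrite("pics/w20.png",w["image"])
s=eyes.capture("scene"); cv2.imwrite("pics/s1.png",cv2.resize(s["image"][240:380,150:310],(800,700),interpolation=cv2.INTER_CUBIC)[:600])
def red(c,lo,roi):
    x0,y0,x1,y1=roi
    hsv=cv2.cvtColor(c["image"],cv2.COLOR_BGR2HSV); m=cv2.inRange(hsv,(0,140,lo),(8,255,255))|cv2.inRange(hsv,(172,140,lo),(180,255,255)); q=np.zeros_like(m); q[y0:y1,x0:x1]=m[y0:y1,x0:x1]
    k=max(cv2.findContours(q,0,1)[0],key=cv2.contourArea); return cv2.boundingRect(k)
print(red(w,150,(230,120,400,300)), red(s,60,(190,280,230,330)))
E
```

```text
time_s: 22.23
tool_pos: [517.8, 337.6, 182.2]
eef_rot: [-0.493, 0.495, -0.506, 0.506]
wrist_force: [-1.0, 0.3, 0.8]
opening: 0.549
t 22.23 pos [517.8 337.6 182.2] jaw -1.4 tilt 0.17 open 0.549 F [-1.   0.3  0.8] q [ 0.09  0.47 -0.98  1.57  0.4   1.32 -0.96]
rows 1 shift [-0.0102  0.0222 -0.008 ] turn [ 0.0015 -0.0239  0.0025] | total [-10.2  22.2  -8. ] [ 0.002 -0.024  0.003]
(285, 197, 46, 44) (202, 295, 17, 28)
```

View pics/w20.png

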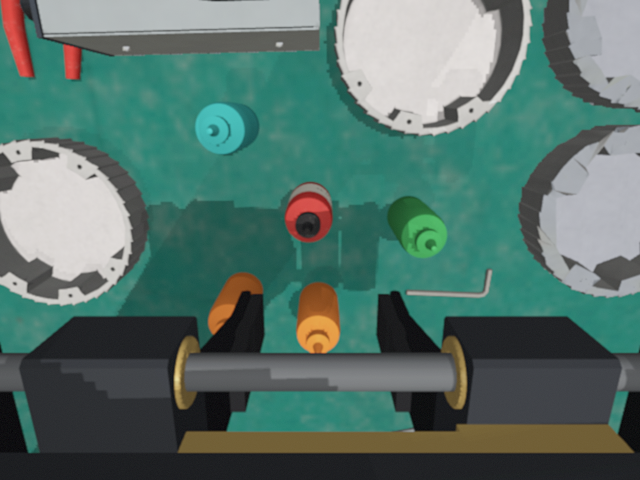

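View pics/s1.png

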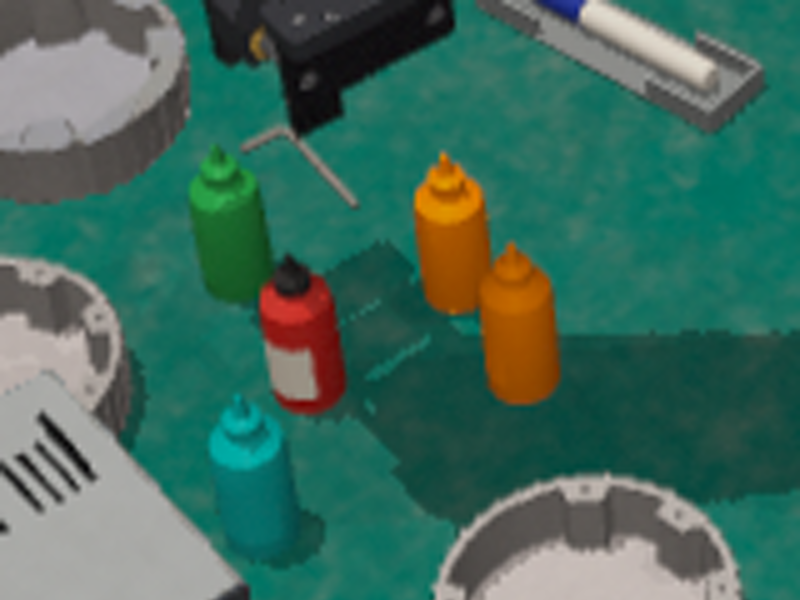

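Run:
```python
from h import *
from station import eyes
s=eyes.capture("scene"); t=eyes.capture("top"); w=see()
cv2.imwrite("pics/t1.png",cv2.resize(t["image"][210:300,110:230],(800,600),interpolation=cv2.INTER_CUBIC))
print("scene",onplane(s,[(209,297)],70).round(1),onplane(s,[(207.8,291.6)],88).round(1),onplane(s,[(212,319.6)],0).round(1))
print("wrist",onplane(w,[(308,217)],70).round(1),onplane(w,[(307,226)],88).round(1))
```

```text
scene [[506. 350.  70.]] [[505.7 350.8  88. ]] [[503.  353.5  -0. ]]
wrist [[509.5 355.6  70. ]] [[509.4 354.5  88. ]]
```

View pics/t1.png

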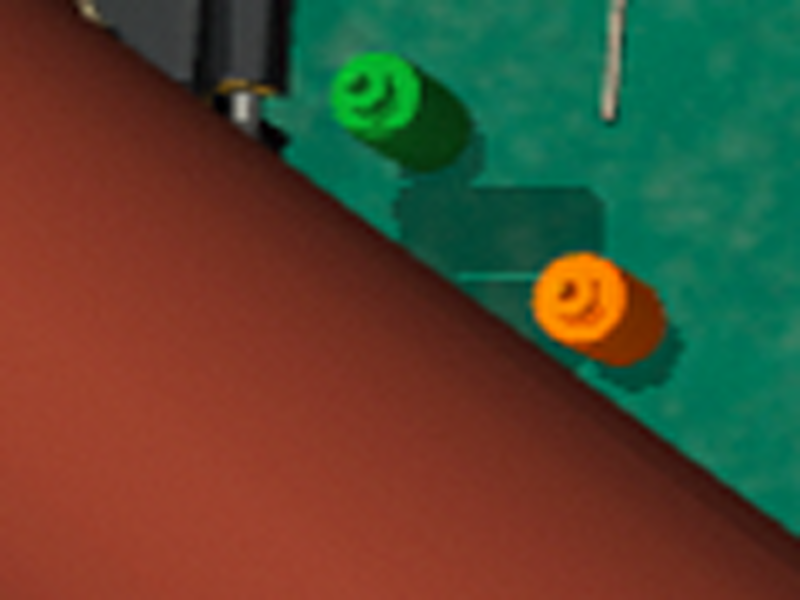

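The three views agree on x within 4 mm (506–510) but spread over y: top 345, scene 350, wrist 355. The jaw opens along x, so I'll aim for y = 351 and check again when low.

```bash
python3 -m handwheel '[[[58,-0.013,0.01,-0.009,0,-0.023,0.002],[58,0,0.015,0,0,0,0],[58,0,0.015,0,0,0,0],[58,0,0,0,0,0,0],[58,0,0,0,0,0,0]]]' 15
python3 - <<'E'
from h import *
plan((509,351,110),0)
w=see(); cv2.imwrite("pics/w21.png",w["image"])
E
```

```text
time_s: 22.9
tool_pos: [507.2, 353.3, 138.5]
eef_rot: [-0.501, 0.501, -0.5, 0.499]
wrist_force: [-0.3, 0.4, 0.2]
opening: 0.58
t 22.9 pos [507.2 353.3 138.5] jaw 0.2 tilt 0.1 open 0.58 F [-0.3  0.4  0.2] q [ 0.05  0.51 -0.96  1.62  0.44  1.24 -0.99]
rows 1 shift [0.0023 0.0285 0.0018] turn [ 0.0017  0.0035 -0.0005] | total [ 2.3 28.5  1.8] [ 0.002  0.004 -0.   ]
```

View pics/w21.png

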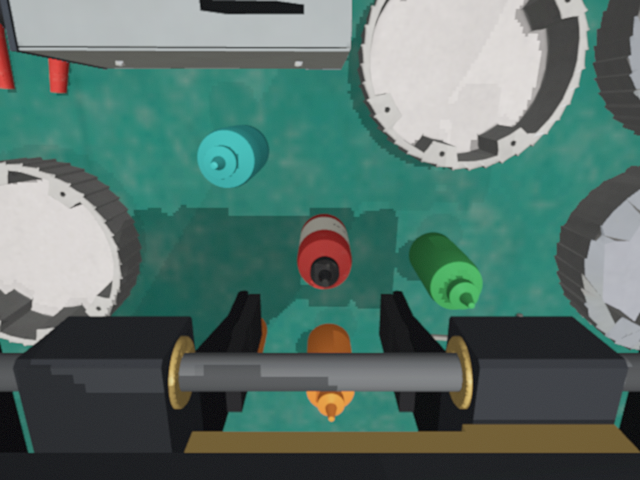

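Run:
```python
from h import *
w=see()
print(onplane(w,[(325,259)],70).round(1),onplane(w,[(325,271)],88).round(1))
st,Rm,p=pose(); Rc=cv2.Rodrigues(w["rvec"])[0]
print([ (lambda q:(w["mtx"]@q)[:2]/q[2])(Rc@(p+np.array([0,0,d]))+w["tvec"]) for d in(0,-60,11)])
```

```text
[[509.1 357.6  70. ]] [[509.  357.4  88. ]]
[array([322.36247798, 326.31877432]), array([322.00326027, 272.25522777]), array([322.45605006, 340.40170684])]
```

```bash
python3 -m handwheel '[[[58,-0.001,0.015,0.002,0.002,0.003,0],[58,0,0.015,0,0,0,0],[58,0,0.010,0,0,0,0],[58,0,0,0,0,0,0],[58,0,0,0,0,0,0]]]' 15
python3 - <<'E'
from h import *
plan((509,354,46),0)
w=see(); cv2.imwrite("pics/w22.png",w["image"])
E
```

```text
time_s: 23.42
tool_pos: [510.6, 354.4, 96.3]
eef_rot: [0.501, -0.499, 0.5, -0.501]
wrist_force: [-0.5, 0.2, 1.0]
opening: 0.575
t 23.42 pos [510.6 354.4  96.3] jaw -0.1 tilt 0.17 open 0.575 F [-0.5  0.2  1. ] q [ 0.03  0.55 -0.94  1.66  0.48  1.17 -1.03]
rows 2 shift [ 0.0002  0.0252 -0.0008] turn [-0.0013 -0.0006 -0.0007] | total [ 0.5 50.3 -1.7] [-0.003 -0.001 -0.001]
```

View pics/w22.png

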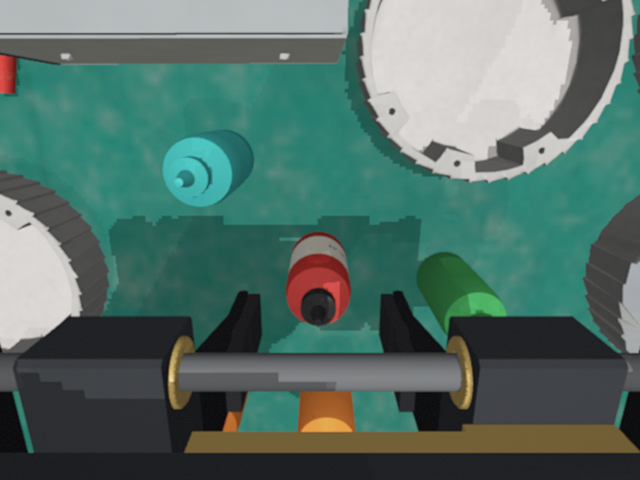

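```bash
python3 - <<'E'
from h import *
w=see()
print(onplane(w,[(318,308)],88).round(1),onplane(w,[(319,291)],70).round(1))
E
python3 -m handwheel '[[[58,-0.001,0.014,-0.001,0,0,0],[58,0,0.014,0,0,0,0],[58,0,0.012,0,0,0,0],[58,0,0.006,0,0,0,0],[58,0,0,0,0,0,0],[58,0,0,0,0,0,0]]]' 15
python3 - <<'E'
from h import *
plan((509,354,46),0)
w=see(); cv2.imwrite("pics/w23.png",w["image"])
E
```

```text
[[509.1 358.1  88. ]] [[509.6 358.   70. ]]
time_s: 24.02
tool_pos: [510.2, 355.9, 47.1]
eef_rot: [0.501, -0.498, 0.5, -0.501]
wrist_force: [-0.2, -0.1, 0.1]
opening: 0.576
t 24.02 pos [510.2 355.9  47.1] jaw -0.1 tilt 0.26 open 0.576 F [-0.2 -0.1  0.1] q [ 0.    0.6  -0.9   1.7   0.53  1.1  -1.06]
rows 1 shift [ 0.0019  0.001  -0.0012] turn [-0.004  -0.0014 -0.0022] | total [ 1.9  1.  -1.2] [-0.004 -0.001 -0.002]
```

View pics/w23.png

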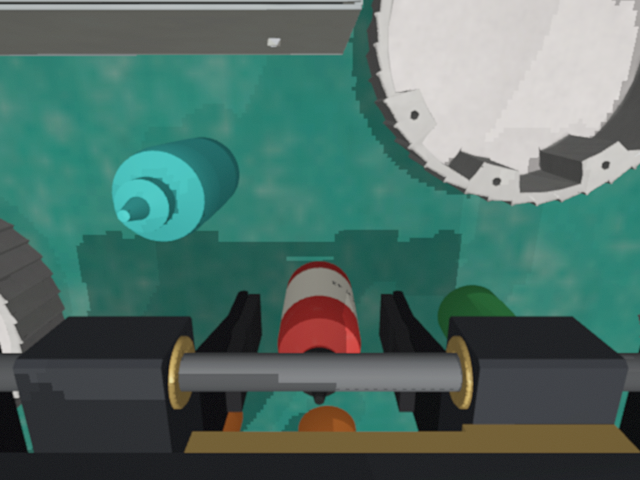

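The red bottle is between the fingers, with a gap on each side. Closing.

```bash
python3 -m handwheel '[[[20,0,0,0,0,0,0],[20,0,0,0,0,0,0],[20,0,0,0,0,0,0],[20,0,0,0,0,0,0],[20,0,0,0,0,0,0],[20,0,0,0,0,0,0]]]' 25
python3 -m handwheel '[[[20,0,-0.02,0,0,0,0],[20,0,-0.03,0,0,0,0],[20,0,-0.03,0,0,0,0],[20,0,-0.03,0,0,0,0],[20,0,-0.02,0,0,0,0],[20,0,0,0,0,0,0],[20,0,0,0,0,0,0]]]' 25
python3 - <<'E'
from h import *
from station import eyes
plan((502.5,-432.7,180),0)
w=see(); cv2.imwrite("pics/w24.png",w["image"])
s=eyes.capture("scene"); cv2.imwrite("pics/s2.png",s["image"])
E
```

```text
time_s: 24.57
tool_pos: [511.1, 356.6, 49.2]
eef_rot: [0.502, -0.497, 0.5, -0.501]
wrist_force: [-0.6, -0.5, -1.3]
opening: 0.364
time_s: 25.15
tool_pos: [509.0, 355.3, 183.6]
eef_rot: [0.501, -0.498, 0.5, -0.501]
wrist_force: [-0.1, -0.8, -0.6]
opening: 0.365
t 25.15 pos [509.  355.3 183.6] jaw -0.1 tilt 0.22 open 0.365 F [-0.1 -0.8 -0.6] q [ 0.06  0.47 -0.98  1.57  0.4   1.32 -0.98]
rows 22 shift [ 0.0358  0.0001 -0.0003] turn [-0.0002 -0.     -0.0001] | total [788.    2.2  -5.8] [-0.003 -0.001 -0.002]
```

View pics/w24.png

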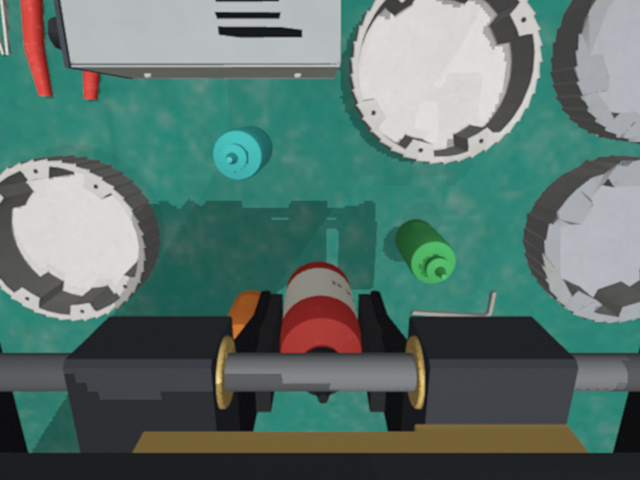

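View pics/s2.png

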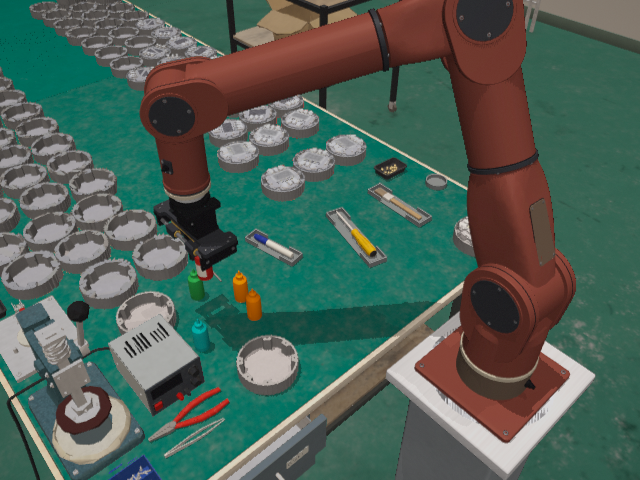

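```bash
python3 -m handwheel '[[[20,0.018,0,0,0,0,0],[20,0.034,0,0,0,0,0],[20,0.034,0,0,0,0,0],[20,0.034,0,0,0,0,0],[20,0.034,0,0,0,0,0],[20,0.034,0,0,0,0,0],[20,0.034,0,0,0,0,0],[20,0.034,0,0,0,0,0]]]' 25
python3 - <<'E'
from h import *
plan((502.5,-432.7,180),0)
E
```

```text
time_s: 25.92
tool_pos: [501.4, 95.8, 170.3]
eef_rot: [-0.501, 0.506, -0.501, 0.492]
wrist_force: [1.5, 0.2, -0.2]
opening: 0.363
t 25.92 pos [501.4  95.8 170.3] jaw 0.8 tilt 0.85 open 0.363 F [ 1.5  0.2 -0.2] q [ 0.64  0.23 -1.02  1.83  0.2   1.21 -0.42]
rows 15 shift [ 0.0352 -0.0007 -0.0002] turn [ 0.0009  0.0009 -0.0003] | total [528.4 -11.9  -6.3] [ 0.014  0.014 -0.004]
```

```bash
python3 -m handwheel '[[[20,0.034,-0.001,0,0.001,0.001,0],[20,0.034,-0.001,0,0.001,0.001,0],[20,0.034,-0.001,0,0.001,0.001,0],[20,0.034,-0.001,0,0.001,0.001,0],[20,0.034,-0.001,0,0.001,0.001,0],[20,0.034,-0.001,0,0.001,0.001,0],[20,0.034,-0.001,0,0.001,0.001,0],[20,0.034,-0.001,0,0.001,0.001,0]]]' 25
python3 - <<'E'
from h import *
plan((502.5,-432.7,180),0)
E
```

```text
time_s: 26.58
tool_pos: [494.7, -191.8, 167.2]
eef_rot: [0.497, -0.504, 0.506, -0.493]
wrist_force: [1.8, -0.1, -0.7]
opening: 0.364
t 26.58 pos [ 494.7 -191.8  167.2] jaw 0.2 tilt 1.21 open 0.364 F [ 1.8 -0.1 -0.7] q [ 1.03  0.25 -0.85  1.79  0.2   1.22  0.13]
rows 7 shift [ 0.0344 -0.002   0.001 ] turn [ 0.0029  0.0004 -0.0009] | total [240.8 -14.4   6.8] [ 0.02   0.003 -0.006]
```

```bash
python3 -m handwheel '[[[20,0.034,-0.001,0.001,0.003,0,0],[20,0.034,-0.001,0.001,0.003,0,0],[20,0.034,-0.001,0.001,0.003,0,0],[20,0.034,-0.001,0.001,0.003,0,0],[20,0.034,-0.001,0.001,0.003,0,0],[20,0.030,-0.001,0.001,0.002,0,0],[20,0.012,0,0,0,0,0],[20,0,0,0,0,0,0]]]' 25
python3 -m handwheel '[[[20,0,0,0,0,0,0],[20,0,0,0,0,0,0]]]'
python3 - <<'E'
from h import *
plan((502.5,-432.7,150),0)
w=see(); cv2.imwrite("pics/w25.png",w["image"])
E
```

```text
time_s: 27.25
tool_pos: [490.2, -422.2, 157.3]
eef_rot: [0.496, -0.499, 0.51, -0.494]
wrist_force: [-0.6, 0.6, -1.0]
opening: 0.363
time_s: 27.42
tool_pos: [489.3, -420.6, 154.6]
eef_rot: [0.497, -0.499, 0.512, -0.492]
wrist_force: [-0.5, 0.5, -0.2]
opening: 0.367
t 27.42 pos [ 489.3 -420.6  154.6] jaw -0.5 tilt 1.58 open 0.367 F [-0.5  0.5 -0.2] q [ 1.16  0.48 -0.7   1.52  0.32  1.29  0.41]
rows 1 shift [0.0121 0.0041 0.0134] turn [ 0.0218 -0.0087 -0.0168] | total [12.1  4.1 13.4] [ 0.022 -0.009 -0.017]
```

View pics/w25.png

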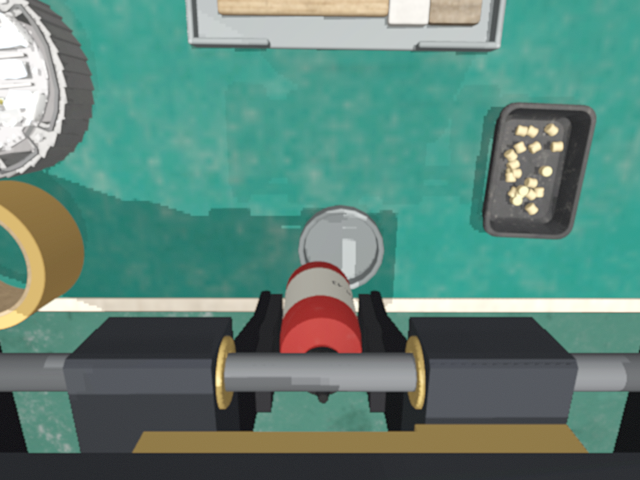

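The dish rim is visible at about (342,247), radius about 42 px, with the bottle held over it. I'll level the tool, shift, and measure again.

```bash
python3 - <<'E'
from h import *
w=see(); print(onplane(w,[(342,249)],16).round(1),"rim L/R/top",onplane(w,[(299,249),(384,249),(342,206)],16).round(1))
E
python3 -m handwheel '[[[20,0.006,0,0.007,0.022,-0.008,-0.017],[20,0.005,0,0.006,0,0,0],[20,0,0,0,0,0,0],[20,0,0,0,0,0,0],[20,0,0,0,0,0,0]]]'
python3 - <<'E'
from h import *
plan((502.5,-432.7,120),0)
w=see(); cv2.imwrite("pics/w26.png",w["image"])
E
```

```text
[[ 502.  -430.4   16. ]] rim L/R/top [[ 470.5 -430.4   16. ]
 [ 532.5 -430.4   16. ]
 [ 501.7 -398.5   16. ]]
time_s: 27.93
tool_pos: [505.7, -425.2, 156.5]
eef_rot: [0.502, -0.502, 0.498, -0.498]
wrist_force: [0.0, -1.4, -1.1]
opening: 0.363
t 27.93 pos [ 505.7 -425.2  156.5] jaw 0.5 tilt 0.06 open 0.363 F [ 0.  -1.4 -1.1] q [ 1.15  0.49 -0.71  1.5   0.33  1.27  0.41]
rows 2 shift [ 0.0038  0.0182 -0.0016] turn [-0.0005  0.0043  0.0002] | total [ 7.5 36.5 -3.3] [-0.001  0.009  0.   ]
```

View pics/w26.png

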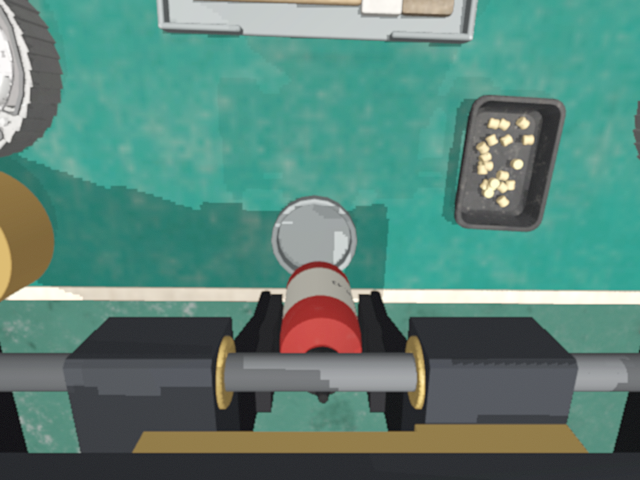

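```bash
python3 -m handwheel '[[[20,0.007,0.014,-0.003,0,0.008,0],[20,0,0.016,0,0,0,0],[20,0,0.016,0,0,0,0],[20,0,0.010,0,0,0,0],[20,0,0,0,0,0,0],[20,0,0,0,0,0,0]]]'
python3 - <<'E'
from h import *
plan((502.2,-432.5,52),0)
w=see(); cv2.imwrite("pics/w27.png",w["image"])
E
```

```text
time_s: 28.48
tool_pos: [500.8, -434.1, 95.2]
eef_rot: [0.499, -0.5, 0.501, -0.501]
wrist_force: [0.7, -0.3, -0.6]
opening: 0.368
t 28.48 pos [ 500.8 -434.1   95.2] jaw -0.1 tilt 0.05 open 0.368 F [ 0.7 -0.3 -0.6] q [ 1.15  0.55 -0.68  1.55  0.37  1.17  0.39]
rows 2 shift [-0.0008  0.0216  0.0007] turn [ 0.0003 -0.0013  0.0003] | total [-1.6 43.2  1.4] [ 0.001 -0.003  0.001]
```

View pics/w27.png

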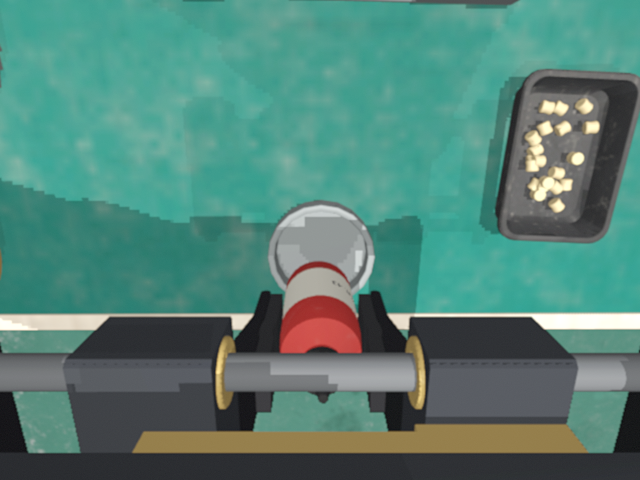

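The dish is centred at column 322 and the bottle at 320. Continuing down.

```bash
python3 -m handwheel '[[[20,-0.001,0.014,0.001,0,0,0],[20,0,0.014,0,0,0,0],[20,0,0.006,0,0,0,0],[20,0,0,0,0,0,0],[20,0,0,0,0,0,0]]]'
python3 - <<'E'
from h import *
plan((502.2,-432.5,52),0)
w=see(); cv2.imwrite("pics/w28.png",w["image"])
E
```

```text
time_s: 28.95
tool_pos: [502.5, -433.6, 59.1]
eef_rot: [-0.499, 0.5, -0.5, 0.501]
wrist_force: [0.3, -0.4, -0.9]
opening: 0.366
t 28.95 pos [ 502.5 -433.6   59.1] jaw -0.2 tilt 0.12 open 0.366 F [ 0.3 -0.4 -0.9] q [ 1.13  0.59 -0.67  1.58  0.39  1.11  0.37]
rows 1 shift [-0.0011  0.007  -0.0003] turn [-0.0009 -0.0029  0.0019] | total [-1.1  7.  -0.3] [-0.001 -0.003  0.002]
```

View pics/w28.png

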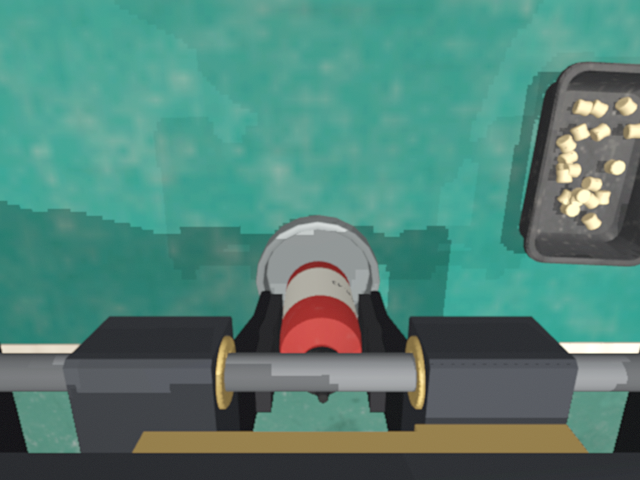

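```bash
python3 -m handwheel '[[[20,-0.001,0.005,0,0,0,0],[20,0,0,0,0,0,0],[20,0,0,0,0,0,0]]]'
python3 -m handwheel '[[[20,0,0.002,0,0,0,0],[20,0,0,0,0,0,0],[20,0,0,0,0,0,0]]]'
```

```text
time_s: 29.25
tool_pos: [503.1, -432.7, 54.6]
eef_rot: [-0.499, 0.499, -0.5, 0.502]
wrist_force: [1.0, -0.5, -1.1]
opening: 0.362
time_s: 29.5
tool_pos: [503.4, -433.0, 53.2]
eef_rot: [-0.499, 0.499, -0.499, 0.502]
wrist_force: [-0.5, -0.6, 0.1]
opening: 0.363
```

```bash
python3 -m handwheel '[[[20,0,0.0015,0,0,0,0],[20,0,0,0,0,0,0],[20,0,0,0,0,0,0]]]'
python3 -m handwheel '[[[20,0,0.001,0,0,0,0],[20,0,0,0,0,0,0],[20,0,0,0,0,0,0]]]'
```

```text
time_s: 29.75
tool_pos: [503.9, -433.7, 52.9]
eef_rot: [-0.499, 0.5, -0.499, 0.503]
wrist_force: [-0.1, -0.0, -1.3]
opening: 0.366
time_s: 30.0
tool_pos: [504.2, -434.2, 52.5]
eef_rot: [-0.499, 0.5, -0.498, 0.504]
wrist_force: [-0.3, -0.3, 0.2]
opening: 0.363
```

```bash
python3 -m handwheel '[[[48,0,0,0,0,0,0],[48,0,0,0,0,0,0],[48,0,0,0,0,0,0],[48,0,0,0,0,0,0],[48,0,0,0,0,0,0]]]'
python3 - <<'E'
from h import *
plan((502.2,-432.5,180),0)
w=see(); cv2.imwrite("pics/w29.png",w["image"])
E
```

```text
time_s: 30.42
tool_pos: [504.1, -433.9, 51.9]
eef_rot: [-0.499, 0.499, -0.498, 0.503]
wrist_force: [0.2, 0.8, -0.6]
opening: 0.475
t 30.42 pos [ 504.1 -433.9   51.9] jaw -0.2 tilt 0.4 open 0.475 F [ 0.2  0.8 -0.6] q [ 1.13  0.59 -0.66  1.59  0.4   1.09  0.36]
rows 4 shift [-0.0002 -0.032  -0.0004] turn [-0.0011 -0.0008  0.0014] | total [  -0.7 -128.1   -1.3] [-0.004 -0.003  0.006]
```

View pics/w29.png

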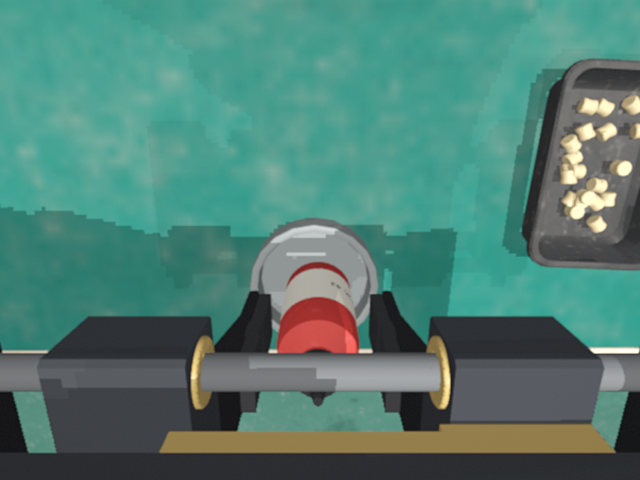

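The bottle stands in the dish and the fingers are clear on both sides. Retreating straight up.

```bash
python3 -m handwheel '[[[60,0,0,0,0,0,0],[60,0,0,0,0,0,0],[60,0,-0.015,0,0,0,0],[60,0,-0.025,0,0,0,0],[60,0,-0.03,0,0,0,0],[60,0,-0.03,0,0,0,0],[60,0,-0.03,0,0,0,0],[60,0,-0.02,0,0,0,0]]]'
python3 -m handwheel '[[[60,0.03,-0.01,0,0,0,0],[60,0.03,-0.01,0,0,0,0],[60,0.03,-0.01,0,0,0,0],[60,0.02,0,0,0,0,0],[60,0,0,0,0,0,0],[60,0,0,0,0,0,0]]]'
python3 - <<'E'
from h import *
from station import eyes
plan((502.2,-432.5,180),0)
w=see(); cv2.imwrite("pics/w30.png",w["image"])
s=eyes.capture("scene"); cv2.imwrite("pics/s3.png",s["image"])
s=eyes.capture("top"); cv2.imwrite("pics/t3.png",s["image"])
E
```

```text
time_s: 31.13
tool_pos: [500.9, -430.5, 206.9]
eef_rot: [0.5, -0.5, 0.501, -0.499]
wrist_force: [0.9, 0.0, 0.4]
opening: 0.598
time_s: 31.63
tool_pos: [504.5, -543.1, 256.8]
eef_rot: [-0.501, 0.5, -0.494, 0.504]
wrist_force: [0.4, 0.7, -0.2]
opening: 0.604
t 31.63 pos [ 504.5 -543.1  256.8] jaw 0.2 tilt 0.85 open 0.604 F [ 0.4  0.7 -0.2] q [ 1.16  0.59 -0.67  1.14  0.35  1.51  0.57]
rows 4 shift [-0.0278  0.019  -0.0007] turn [-0.0029  0.0008  0.0023] | total [-111.3   75.7   -2.8] [-0.012  0.003  0.009]
```

View pics/w30.png

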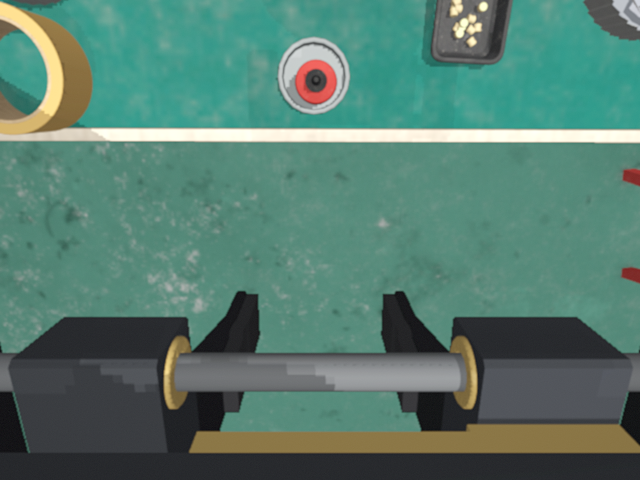

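View pics/s3.png

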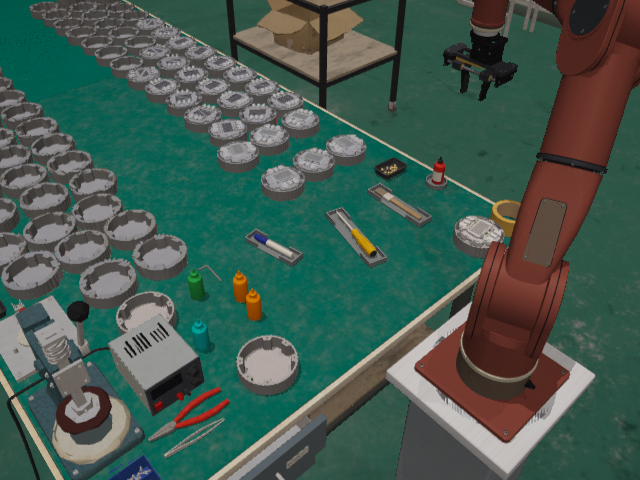

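View pics/t3.png

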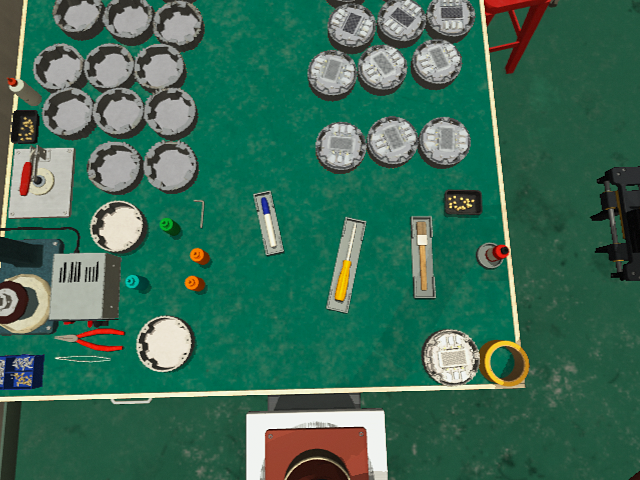

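All three views show each tool in its own cradle, the red bottle upright in the dish (scene (438,172)), and the look-alikes, tray and hex key where they were. I'll let the arm come to rest and hand in.

```bash
python3 -m handwheel '[[[60,0,0,0,0,0,0],[60,0,0,0,0,0,0],[60,0,0,0,0,0,0]]]'
python3 -c "
from station import ticket,monitor
print(abs(monitor.state()['joint_vel']).max()); print(ticket.finish_job())"
```

```text
time_s: 32.03
tool_pos: [505.4, -538.3, 256.1]
eef_rot: [0.503, -0.502, 0.494, -0.502]
wrist_force: [-0.1, 0.7, -1.6]
opening: 0.601
0.013566044410754012
the job is handed in; nothing more can be done
None
```

I laid the screwdriver in the long cradle, the dust brush in the medium one and the marker in the short one. Then I stood the red bottle in the round dish. I handed in at about 32 s, with the arm clear of everything.

**Last checks:** the final top, scene and wrist pictures show all three tools inside their cradles, clear of the end walls, and the bottle upright in the dish. By eye, the tray, the hex key and the green, orange and turquoise bottles are where they started. The wrist forces I read after each move stayed under about 2 N.

**Disagreements:**
- **Bottle position:** before I gripped it, the cameras put the bottle up to 10 mm apart in y (top 345, scene 350, wrist 355–358). I went by the wrist camera, and the grip was good.
- **Tool positions:** the top and wrist cameras differed by 2–4 mm for the tools, well within the room in the cradles.
- **Screwdriver release:** I let it go about 4 mm off the lengthwise target, which still left space at both ends of its cradle.

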